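Fit the pegs of a patio peg rail by feel

TASK

Lift the stone weight off the black rail board and stand it on the table, then lay the straightedge on the table flush along the board's front edge (the long edge nearer the robot), ends level with the board's ends, so that its lines show where the holes are. With the straightedge lying there, feel out the hole for every peg on the drying block, one peg to a hole, and seat it upright with its shoulder down on the board; the straightedge must still be flush once the last peg is home (lay it again if it was knocked). Then put the straightedge back flat in its tray, and leave the cans, the bottle and the pail alone.

Things in the scene. Friction and masses are not known exactly. Their poses are not given: they have to be found in the camera images.
- board_top (a point): Centre of the top face of the fixed black rail board, 90 (x) by 280 (y) by 26 mm thick, lying on the table; its front edge is its -x side. Axes: y along it, z up. Five hand-drilled blind holes, 20 mm across, 20 deep, black in black so they hardly show, belong at x = 0, y = -110, -55, 0, 55, 110 mm, but each is up to 6 mm off in x and in y.
- edge_grip (a point): Centre of the straightedge's grip bar. An aluminium strip 45 (x) by 280 (y) by 12 mm thick carries a bow handle: a bar 14 (x) by 104 (y) by 14 mm high, 36 mm clear above the strip. This point is 55 mm above the underside. y along the strip, z up; same end for end. Lines across its top at y = -110, -55, 0, 55, 110 mm show where holes belong.
- edge_a (a point): One end of the straightedge, on its centre line, half-way up (140 mm along -y from its middle, 6 mm above its underside, 49 mm below edge_grip).
- edge_b (a point): The other end of the straightedge, on its centre line, half-way up (140 mm along +y from its middle).
- tray_in (a point): Centre of the inner floor of the straightedge's tray, a fixed grey open tray, inside 78 (x) by 314 (y) mm, floor 4 mm above the table, walls reaching 20 mm above the floor. y runs along the tray. The straightedge starts in it.
- weight_c (a point): Centre (half-way up) of the grey stone weight, an upright cylinder 52 mm across and 60 mm high, 0.3 to 0.5 kg. It starts standing on the board.
- peg0_c (a point): Centre (half-way up) of a beech peg 73 mm long: below, a tenon 18 mm across and 18 long, its foot bevelled (2.5 mm in, 3.5 up); above, a cylinder 26 mm across and 55 long with a flat shoulder. z points up it; this point is 36.5 mm above the foot, 18.5 above the shoulder. Starts upright in the drying block, tenon down in a loose 22 mm hole, shoulder on the block. None if absent.
- peg1_c (a point): Another such peg (see peg0_c); absent in some starts.
- peg2_c (a point): Another such peg (see peg0_c); absent in some starts.
- peg3_c (a point): Another such peg (see peg0_c); absent in some starts.
- peg4_c (a point): Another such peg (see peg0_c); absent in some starts.
- block: The drying block, a fixed wooden block 190 (x) by 130 (y) by 30 mm high, origin at the centre of its underside, with six loose through holes at x = -60, 0, 60 and y = -30, 30 mm in which the pegs stand.
- can0_c (a point): Middle of a crumpled gold drink can, 78 mm high, 62 mm across, standing about the table; to be left alone.
- can1_c (a point): Middle of a crumpled gold drink can, 64 mm high, 62 mm across, standing about the table; to be left alone.
- can2_c (a point): Middle of a crumpled gold drink can, 86 mm high, 62 mm across, standing about the table; to be left alone.
- bottle_c (a point): Middle of a capped glass bottle, 68 mm across and 220 mm high; to be left alone.
- pail_c (a point): Middle of a pink plastic pail, 160 mm across and 140 mm high; to be left alone.

How it is judged:
On the way, in this order (a step that is already met when the one before it is completed fails the run):
1. the stone weight stands on the table and the straightedge lies flush along the board's front edge, ends level, before any peg is brought to the board (height (world z) of weight_c between 0.026 and 0.034 m and angle between weight_c's own z axis and vertical below 0.08 rad and x of edge_a in the frame of board_top between -0.0703 and -0.0647 m and x of edge_b in the frame of board_top between -0.0703 and -0.0647 m and y of edge_grip in the frame of board_top between -0.007 and 0.007 m and height (world z) of edge_grip between 0.052 and 0.058 m and angle between edge_grip's own z axis and vertical below 0.05 rad and horizontal distance between each of peg0_c, peg1_c, peg2_c, peg3_c, peg4_c and board_top above 0.14 m), for 0.3 s.
2. every peg is home in a hole of the board while the straightedge lies flush along the front edge (x of peg0_c in the frame of board_top between -0.012 and 0.012 m and y of peg0_c in the frame of board_top between -0.123 and 0.123 m and z of peg0_c in the frame of board_top between 0.0155 and 0.0215 m and angle between each of peg0_c, peg1_c, peg2_c, peg3_c, peg4_c, weight_c's own z axis and vertical below 0.08 rad and x of peg1_c in the frame of board_top between -0.012 and 0.012 m and y of peg1_c in the frame of board_top between -0.123 and 0.123 m and z of peg1_c in the frame of board_top between 0.0155 and 0.0215 m and x of peg2_c in the frame of board_top between -0.012 and 0.012 m and y of peg2_c in the frame of board_top between -0.123 and 0.123 m and z of peg2_c in the frame of board_top between 0.0155 and 0.0215 m and x of peg3_c in the frame of board_top between -0.012 and 0.012 m and y of peg3_c in the frame of board_top between -0.123 and 0.123 m and z of peg3_c in the frame of board_top between 0.0155 and 0.0215 m and x of peg4_c in the frame of board_top between -0.012 and 0.012 m and y of peg4_c in the frame of board_top between -0.123 and 0.123 m and z of peg4_c in the frame of board_top between 0.0155 and 0.0215 m and x of edge_a in the frame of board_top between -0.0703 and -0.0647 m and x of edge_b in the frame of board_top between -0.0703 and -0.0647 m and y of edge_grip in the frame of board_top between -0.007 and 0.007 m and height (world z) of edge_grip between 0.052 and 0.058 m and angle between edge_grip's own z axis and vertical below 0.05 rad and height (world z) of weight_c between 0.026 and 0.034 m), for 0.3 s.
At the end, for the whole second after the job is handed in: Every peg upright in a hole, shoulder within 3 mm of the board; stone upright on the table; straightedge flat in its tray. On the way: straightedge ends within 2.8 mm of touching the front edge and level within 7 mm, before the first peg and after the last (x of peg0_c in the frame of board_top between -0.012 and 0.012 m and y of peg0_c in the frame of board_top between -0.123 and 0.123 m and z of peg0_c in the frame of board_top between 0.0155 and 0.0215 m and angle between each of peg0_c, peg1_c, peg2_c, peg3_c, peg4_c, weight_c's own z axis and vertical below 0.08 rad and x of peg1_c in the frame of board_top between -0.012 and 0.012 m and y of peg1_c in the frame of board_top between -0.123 and 0.123 m and z of peg1_c in the frame of board_top between 0.0155 and 0.0215 m and x of peg2_c in the frame of board_top between -0.012 and 0.012 m and y of peg2_c in the frame of board_top between -0.123 and 0.123 m and z of peg2_c in the frame of board_top between 0.0155 and 0.0215 m and x of peg3_c in the frame of board_top between -0.012 and 0.012 m and y of peg3_c in the frame of board_top between -0.123 and 0.123 m and z of peg3_c in the frame of board_top between 0.0155 and 0.0215 m and x of peg4_c in the frame of board_top between -0.012 and 0.012 m and y of peg4_c in the frame of board_top between -0.123 and 0.123 m and z of peg4_c in the frame of board_top between 0.0155 and 0.0215 m and height (world z) of weight_c between 0.026 and 0.034 m and x of edge_grip in the frame of tray_in between -0.022 and 0.022 m and y of edge_grip in the frame of tray_in between -0.024 and 0.024 m and z of edge_grip in the frame of tray_in between 0.051 and 0.059 m and angle between edge_grip's own z axis and vertical below 0.05 rad).
It fails at once if a can, the bottle or the pail is knocked over or shifted by more than 3 cm (distance of any of can0_c, can1_c, can2_c, bottle_c, pail_c from where it was at the start of the episode above 0.03 m or angle between any of can0_c, can1_c, can2_c, bottle_c, pail_c's own z axis and vertical above 0.5 rad).
Of peg0, peg1, peg2, peg3, peg4 only 3 to 5 are there at a start; the rules pass over those that are not, and their reading is None.
At some moment in a run one of edge may be knocked a few centimetres aside while the robot is not near it.
It also fails if it takes over 210 s, if anything falls off the work surface, if the arm or the gripper's body presses on something with over 40 N, if the wrist force passes 120 N, or if a joint passes its speed limit or range.

ROBOT

A 6-joint arm with a two-finger parallel gripper is mounted at the origin on the work surface. World frame = base frame: x ahead of the robot, y to its left, z up, the work surface at z = 0. Lengths are in m, angles in rad, forces in N, time in s.
With the tool pointing down it reaches from about 0.25 to 0.775 m from the base axis. Payload 4 kg.
Tool frame: the origin (TCP) lies where the fingers leave the gripper's body, on its centre line; the fingertips stand 97 mm ahead of it and the grasp point (between the pads) lies 78 mm ahead of it; z points along the fingers, y is the line along which they close (so a half turn about z gives the same grasp; the last joint's range is limited). The gripper opens to 94 mm and grips with 3 to 60 N. Pads are 16 mm wide; open, the fingers measure 119 mm over their backs; the gripper's body (75 mm by 177 mm) begins 78 mm behind the grasp point.
Start: joints at [1.132, 0.087, 1.371, -0, 1.684, -0.103], TCP at [0.181, 0.519, 0.303] pointing down, gripper open.
Joint ranges: [-3.1, 3.1], [-0.76, 2.03], [0.27, 2.55], [-1.08, 4.22], [0.17, 2.65], [-2.57, 2.57]. Speed limits (rad/s): [2.79, 2.79, 3.14, 3.14, 3.14, 3.14].

INTERFACE

Orientations are given as [roll, pitch, yaw] about the fixed x, y, z axes, in that order (R = Rz(yaw) Ry(pitch) Rx(roll)).
In Python, from bench import robot, eyes gives the robot as it stands. The module is installed in compiled form; this text tells all that it offers.
- The arm moves only by the tool carry_out, never from a script. Its argument "deltas" is a list of rows, each an object of numbers: "dx", "dy", "dz": the shift along the tool's x, y, z each as a share of 0.02 m, from -1 to 1; "wx", "wy", "wz": the turn, a rotation vector about the tool's x, y, z each as a share of 0.12 rad, from -1 to 1; "gripper": the closure in counts, from 0 (fully open) to 255 (shut). In form: [{"dx": .., "dy": .., "dz": .., "wx": .., "wy": .., "wz": .., "gripper": ..}, ...]. A call has 1 to 20 rows; each row shifts and turns the commanded pose from where the row before left it, along the tool's axes as they then stand; what a row does not reach is not made up. A row lasts 1/12 s, in which the tool goes at most 41.7 mm and 7.16 degrees, less where a joint would pass 70% of its speed; a pose out of reach is approached as far as the arm can. A call with a number of a shift or a turn outside -1 to 1 is refused whole. A call with a gripper value outside its range is refused whole. The fingers move at their own pace and stop on an object; the grip force is fixed at half the most. Time passes only in rows, so rows that do not move let the fingers close. It gives the time, the measured TCP pose, the force, the opening and the grip force at its end, in the units of the state.
- robot.get_obs(): the state, without advancing time (a new reading comes with each control period).
- eyes.snapshot(name): name is "scene" or "top" or "wrist"; returns the picture (400x640x3 uint8, red, green, blue); there is no depth.
- eyes.get_calibration(name): a dict with "fovy" (degrees; the focal length in pixels is half the picture's height over the tangent of half this angle, whatever the lens; pixels are square), "cx", "cy" (the principal point, pixels), "R" (3x3) and "t" (3): a world point X has camera coordinates R X + t. Camera axes: x right, y down, z forward; pixel columns grow to the right and rows downward; lengths in m; the calibration is good to about 2 mm. A picture is of the moment at which its call begins: read the wrist's pose just before it. get_calibration takes no time and is no camera call; for the wrist camera it gives the pose at the moment of the call.
- robot.close_job(): hands the job in; it is judged then, once.
The state is a dict: "time": time; "joint_positions": joint angles; "qvel": joint speeds; "joint_torque": joint torques, N m; "tool_pos": TCP position; "ee_rot": TCP orientation; "wrist_force": force on the tool from outside, world axes, zero at the start; "wrist_torque": the same for the moment, N m; "width": finger opening in m; "finger_force": force on a finger pad.
Only numpy, scipy, OpenCV 4.12 (cv2) and the standard library are available. Lean on these libraries where they do the work, as an engineer would, in place of code of your own. Each camera call takes 0.05 s, during which the arm holds its last target. There are 200 camera calls.

## Working session

There is one attempt and no reset: what is moved stays moved. The work goes in short steps, Python scripts to look and compute and a tool call to move; the robot and the scene stay as the last step left them, time stands still between calls to the robot, and variables do not carry over. Pictures are saved under pics/ and viewed, at most 14 in all, crops included, and the job is handed in when it is done.

Besides the shell and the picture viewer there is one more tool, called after "Call:" by a JSON object that holds its "method" and its "body". carry_out: Moves the arm, as the interface text tells. Shift numbers are shares of 0.02 m and turn numbers shares of 0.12 rad, none past 1 either way. Its arguments: {"type":"object","properties":{"deltas":{"type":"array","items":{"type":"object","properties":{"dx":{"type":"number"},"dy":{"type":"number"},"dz":{"type":"number"},"wx":{"type":"number"},"wy":{"type":"number"},"wz":{"type":"number"},"gripper":{"type":"number"}}}}},"required":["deltas"]}

```bash
mkdir -p pics; cat > h.py <<'E'
import numpy as np, cv2
from bench import robot, eyes
def cal(n):
    c=eyes.get_calibration(n); f=200/np.tan(np.radians(c['fovy'])/2)
    return f,c['cx'],c['cy'],np.array(c['R']),np.array(c['t'])
def ray(c,u,v,z):
    f,cx,cy,R,t=c; o=-R.T@t; d=R.T@np.array([(u-cx)/f,(v-cy)/f,1]); return o+d*(z-o[2])/d[2]
def proj(c,X):
    f,cx,cy,R,t=c; p=R@np.array(X)+t; return np.array([f*p[0]/p[2]+cx,f*p[1]/p[2]+cy])
def snap(n,name):
    im=eyes.snapshot(n); cv2.imwrite(f'pics/{name}.png',im[:,:,::-1]); return im
E
python3 - <<'E'
from h import *
o=robot.get_obs();print(o)
for n in('scene','top'):
    c=cal(n);print(n,c[0],c[1],c[2],(-c[3].T@c[4]).round(3),c[3].round(3).tolist(),eyes.get_calibration(n))
    im=snap(n,n+'0')
    cv2.imwrite(f'pics/{n}0b.png',cv2.resize(im[:,:,::-1],(800,500)))
E
```

```text
{'time': 0.0, 'joint_positions': array([ 1.13192826e+00,  8.79517731e-02,  1.37224513e+00,  1.08689987e-06,
        1.68360808e+00, -1.03111043e-01]), 'qvel': array([ 0.00103426,  0.00206915,  0.00104109, -0.00060663, -0.00037019,
        0.00073432]), 'joint_torque': array([ 2.04451262e-04, -3.40179420e+01, -3.02428687e+01,  7.18986872e-02,
        3.29064194e-02, -1.78091786e-04]), 'tool_pos': array([0.1810815 , 0.51897727, 0.30151035]), 'ee_rot': array([-3.13939218e+00, -2.28786521e-04,  2.80583550e+00]), 'wrist_force': array([ 0.26762724, -0.04415365,  0.15171765]), 'wrist_torque': array([ 0.02476564, -0.01227837,  0.0279964 ]), 'finger_force': 0.0, 'width': 0.09380778360027284}
scene 426.02237452215604 321.626522960833 200.86076429491732 [ 1.135 -0.437  0.721] [[0.629, 0.778, -0.004], [0.495, -0.404, -0.769], [-0.6, 0.482, -0.639]] {'fovy': 50.296252794328545, 'cx': 321.626522960833, 'cy': 200.86076429491732, 'R': array([[ 0.62853232,  0.7777748 , -0.00367096],
       [ 0.49535486, -0.40393408, -0.7690649 ],
       [-0.59964213,  0.48156372, -0.63916016]]), 't': array([-0.37123429, -0.18412762,  1.35177663])}
top 388.037750905962 324.9014528079875 202.41217678902666 [0.298 0.05  1.083] [[-0.131, -0.991, 0.004], [-0.965, 0.126, -0.23], [0.227, -0.034, -0.973]] {'fovy': 54.534403710466215, 'cx': 324.9014528079875, 'cy': 202.41217678902666, 'R': array([[-0.13078891, -0.99140228,  0.0039714 ],
       [-0.96495673,  0.1263789 , -0.22997147],
       [ 0.22749234, -0.03390995, -0.97318927]]), 't': array([0.08431406, 0.53009176, 0.98774577])}
```

View pics/top0b.png

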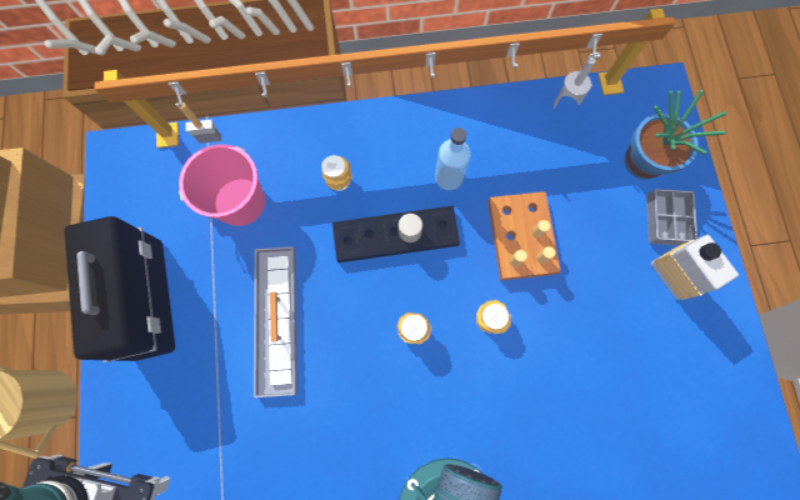

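View pics/scene0b.png

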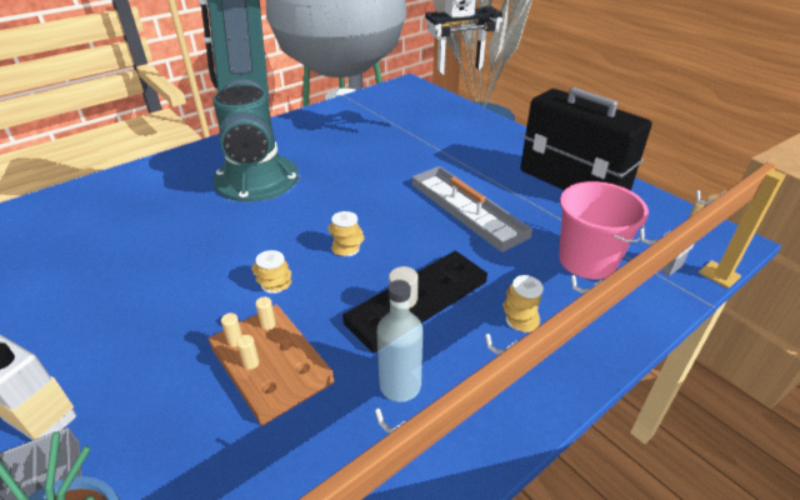

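```bash
python3 - <<'E'
from h import *
c=cal('top')
P=lambda n,u,v,z: print(n,ray(c,u/1.25,v/1.25,z).round(3)[:2])
for n,u,v,z in [('b1',333,222,.026),('b2',458,207,.026),('b3',461,242,.026),('b4',338,260,.026),('weight top',410,220,.086),('h1',348,240,.026),('h2',369,233,.026),('h5',442,224,.026),
 ('peg1',543,224,.085),('peg2',520,255,.085),('peg3',547,252,.085),('bl1',490,197,.03),('bl2',545,192,.03),('bl3',560,272,.03),('bl4',499,279,.03),
 ('t1',257,249,.024),('t2',294,247,.024),('t3',296,395,.024),('t4',254,397,.024),('grip',274,316,.065),('canA',333,167,.078),('canB',414,325,.078),('canC',494,315,.078),('bottle',459,135,.22),('pail',218,180,.14),('pailbase',240,210,.0)]: P(n,u,v,z)
E
```

```text
b1 [0.638 0.169]
b2 [ 0.637 -0.119]
b3 [ 0.554 -0.113]
b4 [0.549 0.166]
weight top [ 0.602 -0.002]
h1 [0.592 0.139]
h2 [0.602 0.09 ]
h5 [ 0.601 -0.076]
peg1 [ 0.556 -0.284]
peg2 [ 0.496 -0.223]
peg3 [ 0.495 -0.281]
bl1 [ 0.65  -0.195]
bl2 [ 0.645 -0.322]
bl3 [ 0.457 -0.319]
bl4 [ 0.459 -0.182]
t1 [0.598 0.344]
t2 [0.592 0.261]
t3 [0.272 0.282]
t4 [0.28  0.369]
grip [0.438 0.306]
canA [0.748 0.15 ]
canB [0.38  0.019]
canC [ 0.379 -0.148]
bottle [ 0.719 -0.112]
pail [0.723 0.383]
pailbase [0.704 0.384]
```

Call:
{"method": "carry_out", "body": {"deltas": [{"wz": -0.93,"wx": 0.0},{"wz": -0.93},{"wz": -0.93},{"dx": -0.7,"dy": -1},{"dx": -0.7,"dy": -1},{"dx": -0.7,"dy": -1},{"dx": -0.7,"dy": -1},{"dx": -0.7,"dy": -1},{"dx": -0.7,"dy": -1},{"dx": -0.7,"dy": -1},{"dx": -0.7,"dy": -1},{"dx": -0.7,"dy": -1},{"dx": -0.7,"dy": -1},{"dx": -0.7,"dy": -1},{"dx": -0.7,"dy": -1},{"dx": -0.7,"dy": -1},{"dx": -0.7,"dy": -1},{"dx": -0.7,"dy": -1},{"dx": -0.7,"dy": -1},{"dx": -0.7,"dy": -1}]}}

```text
invalid input
```

Call:
{"method": "carry_out", "body": {"deltas": [{"dx": -0.7,"dy": -1},{"dx": -0.7,"dy": -1},{"dx": -0.7,"dy": -1},{"dx": -0.7,"dy": -1},{"dx": -0.7,"dy": -1},{"dx": -0.7,"dy": -1},{"dx": -0.7,"dy": -1},{"dz": -0.5},{},{},{}]}}

```text
invalid input
```

```bash
python3 - <<'E'
from h import *
o=robot.get_obs();print(o['time'],o['tool_pos'],o['ee_rot'])
c=cal('wrist');print(c[0],(-c[3].T@c[4]).round(3),c[3].round(2).tolist())
im=snap('wrist','w1')
g=np.clip(im.astype(float)*1,0,255)
cv2.imwrite('pics/w1.png',im[:,:,::-1])
E
```

```text
0.1 [0.18111647 0.51900734 0.30163141] [-3.13959938e+00 -1.94285223e-04  2.80575818e+00]
302.5979462089107 [0.107 0.544 0.384] [[0.33, 0.94, -0.0], [0.91, -0.32, 0.27], [0.26, -0.09, -0.96]]
```

View pics/w1.png

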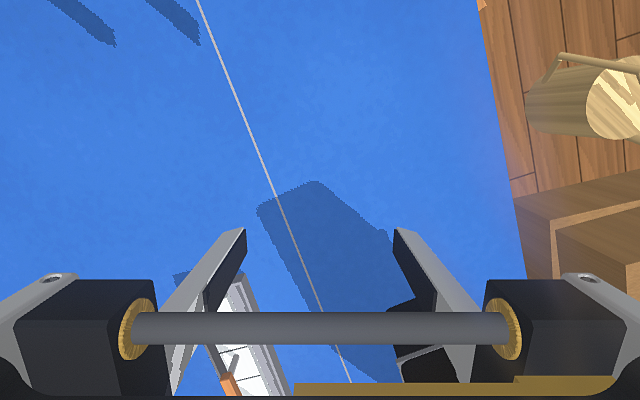

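Call:
{"method": "carry_out", "body": {"deltas": [{"dx": 0,"dy": 0,"dz": 0,"wx": 0,"wy": 0,"wz": -0.93,"gripper": 0},{"dx": 0,"dy": 0,"dz": 0,"wx": 0,"wy": 0,"wz": -0.93,"gripper": 0},{"dx": 0,"dy": 0,"dz": 0,"wx": 0,"wy": 0,"wz": -0.93,"gripper": 0},{"dx": -0.7,"dy": -1,"dz": 0,"wx": 0,"wy": 0,"wz": 0,"gripper": 0},{"dx": -0.7,"dy": -1,"dz": 0,"wx": 0,"wy": 0,"wz": 0,"gripper": 0},{"dx": -0.7,"dy": -1,"dz": 0,"wx": 0,"wy": 0,"wz": 0,"gripper": 0},{"dx": -0.7,"dy": -1,"dz": 0,"wx": 0,"wy": 0,"wz": 0,"gripper": 0},{"dx": -0.7,"dy": -1,"dz": 0,"wx": 0,"wy": 0,"wz": 0,"gripper": 0},{"dx": -0.7,"dy": -1,"dz": 0,"wx": 0,"wy": 0,"wz": 0,"gripper": 0},{"dx": -0.7,"dy": -1,"dz": 0,"wx": 0,"wy": 0,"wz": 0,"gripper": 0},{"dx": -0.7,"dy": -1,"dz": 0,"wx": 0,"wy": 0,"wz": 0,"gripper": 0},{"dx": -0.7,"dy": -1,"dz": 0,"wx": 0,"wy": 0,"wz": 0,"gripper": 0},{"dx": -0.7,"dy": -1,"dz": 0,"wx": 0,"wy": 0,"wz": 0,"gripper": 0}]}}

```text
time: 1.23
tool_pos: [0.3214, 0.318, 0.3024]
ee_rot: [-3.141, -0.0, 3.141]
wrist_force: [0.4, 0.3, -0.0]
width: 0.0944
finger_force: 0.0
```

Call:
{"method": "carry_out", "body": {"deltas": [{"dx": -1,"dy": -1,"dz": 0,"wx": 0,"wy": 0,"wz": 0,"gripper": 0},{"dx": -1,"dy": -1,"dz": 0,"wx": 0,"wy": 0,"wz": 0,"gripper": 0},{"dx": -1,"dy": -1,"dz": 0,"wx": 0,"wy": 0,"wz": 0,"gripper": 0},{"dx": -1,"dy": -1,"dz": 0,"wx": 0,"wy": 0,"wz": 0,"gripper": 0},{"dx": -1,"dy": -1,"dz": 0,"wx": 0,"wy": 0,"wz": 0,"gripper": 0},{"dx": -1,"dy": -1,"dz": 0,"wx": 0,"wy": 0,"wz": 0,"gripper": 0},{"dx": -1,"dy": -1,"dz": 0,"wx": 0,"wy": 0,"wz": 0,"gripper": 0},{"dx": -1,"dy": -1,"dz": 0,"wx": 0,"wy": 0,"wz": 0,"gripper": 0},{"dx": -1,"dy": -1,"dz": 0,"wx": 0,"wy": 0,"wz": 0,"gripper": 0},{"dx": -1,"dy": -1,"dz": 0,"wx": 0,"wy": 0,"wz": 0,"gripper": 0},{"dx": -1,"dy": -1,"dz": 0,"wx": 0,"wy": 0,"wz": 0,"gripper": 0},{"dx": -1,"dy": -1,"dz": 0,"wx": 0,"wy": 0,"wz": 0,"gripper": 0},{"dx": -1,"dy": -1,"dz": 0,"wx": 0,"wy": 0,"wz": 0,"gripper": 0},{"dx": -1,"dy": -1,"dz": 0,"wx": 0,"wy": 0,"wz": 0,"gripper": 0},{"dx": -1,"dy": -0.6,"dz": 0,"wx": 0,"wy": 0,"wz": 0,"gripper": 0},{"dx": 0,"dy": 0,"dz": 0,"wx": 0,"wy": 0,"wz": 0,"gripper": 0},{"dx": 0,"dy": 0,"dz": 0,"wx": 0,"wy": 0,"wz": 0,"gripper": 0}]}}

```text
time: 2.65
tool_pos: [0.6211, 0.0261, 0.3013]
ee_rot: [3.141, -0.003, 3.139]
wrist_force: [0.5, 0.3, 0.6]
width: 0.0936
finger_force: 0.0
```

```bash
python3 - <<'E'
from h import *
o=robot.get_obs();print(o['time'],o['tool_pos'],o['ee_rot'])
im=snap('wrist','w2')
g=np.clip(255*(im/255.)**0.6,0,255).astype(np.uint8)
cv2.imwrite('pics/w2.png',g[:,:,::-1])
E
```

```text
2.65 [0.62107549 0.02611965 0.30127933] [ 3.14102890e+00 -2.53584769e-03  3.13909152e+00]
```

View pics/w2.png

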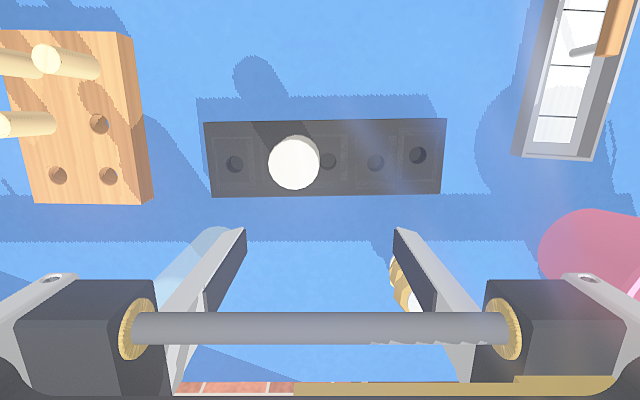

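```bash
cat >> h.py <<'E'
def board(im,c,box=None):
    """board top: fit rectangle of low-saturation dark pixels"""
    hsv=cv2.cvtColor(im,cv2.COLOR_RGB2HSV); 
    m=((hsv[:,:,1]<90)&(hsv[:,:,2]<90)).astype(np.uint8); m[225:]=0
    return m
E
python3 - <<'E'
from h import *
im=cv2.imread('pics/w2.png')[:,:,::-1].copy(); c=cal('wrist')
hsv=cv2.cvtColor(im,cv2.COLOR_RGB2HSV)
for p in [(220,190),(300,130),(400,185),(250,105),(205,160),(180,160),(235,163),(376,163),(300,210)]: print(p,hsv[p[1],p[0]],end=' ')
m=((hsv[:,:,1]<90)&(hsv[:,:,2]<120)).astype(np.uint8); m[225:]=0
m=cv2.morphologyEx(m,cv2.MORPH_CLOSE,np.ones((5,5)))
n,l,s,_=cv2.connectedComponentsWithStats(m); k=l[185,300]; print(s[k])
b=(l==k)
# edges: front (upper) rows & back rows per column, left/right per row
cols=np.r_[215:245,345:435]; top=[np.argmax(b[:,x]) for x in cols]; bot=[399-np.argmax(b[::-1,x]) for x in cols]
lt=np.polyfit(cols,top,1); lb=np.polyfit(cols,bot,1)
rows=np.arange(130,190); L=np.polyfit(rows,[np.argmax(b[y]) for y in rows],1);R=np.polyfit(rows,[639-np.argmax(b[y][::-1]) for y in rows],1)
def X(l,s):
    y=150.
    for _ in range(20): x=s[0]*y+s[1]; y=l[0]*x+l[1]
    return ray(c,x,y,.026)[:2]
q=np.array([X(lt,L),X(lt,R),X(lb,R),X(lb,L)]); print(q.round(4).tolist(),q.mean(0))
g=im[:,:,2].astype(float)
v=hsv[:,:,2]
for u,w in [(235,163),(328,161),(376,163),(418,155)]:
    pt=v[w-16:w+17,u-16:u+17]; mm=pt<np.percentile(pt,22); yy,xx=np.nonzero(mm); 
    print((u,w),np.median(xx)+u-16,np.median(yy)+w-16, ray(c,u,w,.026)[:2].round(4))
print('w',ray(c,294,162,.086)[:2], 'peg tops',ray(c,46,58,.085)[:2])
E
```

```text
(220, 190) [115  25 121] (300, 130) [115  15 105] (400, 185) [112  63 149] (250, 105) [107 127 217] (205, 160) [107 123 216] (180, 160) [107 121 215] (235, 163) [113  31 108] (376, 163) [112  43 129] (300, 210) [108 114 224] [     0      0    640    400 246060]
[[0.4296, -0.3049], [0.4293, 0.3598], [0.9608, 0.5113], [0.9579, -0.4552]] [0.69443146 0.02776137]
(235, 163) 234.0 164.0 [ 0.6   -0.074]
(328, 161) 327.0 161.0 [0.5977 0.0368]
(376, 163) 365.0 170.0 [0.6002 0.0941]
(418, 155) 417.0 155.0 [0.5907 0.1434]
w [0.58941094 0.00125442] peg tops [ 0.49440727 -0.22188965]
```

```bash
python3 - <<'E'
from h import *
s='''
def boardfit(im,c,x0,x1,y0,y1,z=.026,seed=None):
    hsv=cv2.cvtColor(im,cv2.COLOR_RGB2HSV)
    m=(hsv[:,:,1]<95).astype(np.uint8); r=np.zeros_like(m); r[y0:y1,x0:x1]=m[y0:y1,x0:x1]
    r=cv2.morphologyEx(cv2.morphologyEx(r,cv2.MORPH_CLOSE,np.ones((5,5))),cv2.MORPH_OPEN,np.ones((9,9)))
    cs,_=cv2.findContours(r,cv2.RETR_EXTERNAL,cv2.CHAIN_APPROX_NONE); k=max(cs,key=cv2.contourArea)
    P=np.array([ray(c,u,v,z)[:2] for u,v in k[:,0].astype(float)],np.float32)
    return cv2.minAreaRect(P),P
'''
open('h.py','a').write(s); exec(s)
im=cv2.imread('pics/w2.png')[:,:,::-1].copy(); c=cal('wrist')
r,P=boardfit(im,c,190,460,100,215); print(r)
# robust edges
for sel,ax in [('front',0),('back',0),('L',1),('R',1)]:
    t=P[:,ax]; 
    o=P[:,1-ax]
    lo,hi=(-.09,.14) if ax==0 else (.56,.63)
    k=(o>lo)&(o<hi)
    k&=(t<np.mean(r[0][ax])) if sel in('front','L') else (t>r[0][ax])
    p=np.polyfit(o[k],t[k],1); e=t[k]-np.polyval(p,o[k]); kk=abs(e)<.003
    p=np.polyfit(o[k][kk],t[k][kk],1); print(sel,p, np.polyval(p,.026 if ax==0 else .594))
E
```

```text
((0.5952082276344299, 0.03304388374090195), (0.09095186740159988, 0.2806480824947357), 0.9781861305236816)
front [-0.01690709  0.55086777] 0.550428181414632
back [-0.01730582  0.64056627] 0.6401163164153443
L [ 0.01741555 -0.11703527] -0.10669043712540459
R [0.01710434 0.16260887] 0.17276884224075312
```

Call:
{"method": "carry_out", "body": {"deltas": [{"dx": 0.75,"dy": -0.65,"dz": 0,"wx": 0,"wy": 0,"wz": 0,"gripper": 0},{"dx": 0.75,"dy": -0.6,"dz": 0,"wx": 0,"wy": 0,"wz": 0,"gripper": 0},{"dx": 0,"dy": 0,"dz": 1,"wx": 0,"wy": 0,"wz": 0,"gripper": 0},{"dx": 0,"dy": 0,"dz": 1,"wx": 0,"wy": 0,"wz": 0,"gripper": 0},{"dx": 0,"dy": 0,"dz": 1,"wx": 0,"wy": 0,"wz": 0,"gripper": 0},{"dx": 0,"dy": 0,"dz": 1,"wx": 0,"wy": 0,"wz": 0,"gripper": 0},{"dx": 0,"dy": 0,"dz": 1,"wx": 0,"wy": 0,"wz": 0,"gripper": 0},{"dx": 0,"dy": 0,"dz": 1,"wx": 0,"wy": 0,"wz": 0,"gripper": 0},{"dx": 0,"dy": 0,"dz": 1,"wx": 0,"wy": 0,"wz": 0,"gripper": 0},{"dx": 0,"dy": 0,"dz": 1,"wx": 0,"wy": 0,"wz": 0,"gripper": 0},{"dx": 0,"dy": 0,"dz": 0,"wx": 0,"wy": 0,"wz": 0,"gripper": 255},{"dx": 0,"dy": 0,"dz": 0,"wx": 0,"wy": 0,"wz": 0,"gripper": 255},{"dx": 0,"dy": 0,"dz": 0,"wx": 0,"wy": 0,"wz": 0,"gripper": 255},{"dx": 0,"dy": 0,"dz": 0,"wx": 0,"wy": 0,"wz": 0,"gripper": 255},{"dx": 0,"dy": 0,"dz": 0,"wx": 0,"wy": 0,"wz": 0,"gripper": 255},{"dx": 0,"dy": 0,"dz": 0,"wx": 0,"wy": 0,"wz": 0,"gripper": 255},{"dx": 0,"dy": 0,"dz": 0,"wx": 0,"wy": 0,"wz": 0,"gripper": 255},{"dx": 0,"dy": 0,"dz": 0,"wx": 0,"wy": 0,"wz": 0,"gripper": 255}]}}

```text
time: 4.2
tool_pos: [0.5913, 0.0009, 0.144]
ee_rot: [-3.139, 0.002, 3.14]
wrist_force: [-0.6, -3.6, 3.7]
width: 0.0517
finger_force: 30.0
```

Call:
{"method": "carry_out", "body": {"deltas": [{"dx": 0,"dy": 0,"dz": -1,"wx": 0,"wy": 0,"wz": 0,"gripper": 255},{"dx": 0,"dy": 0,"dz": -1,"wx": 0,"wy": 0,"wz": 0,"gripper": 255},{"dx": 0,"dy": 0,"dz": -1,"wx": 0,"wy": 0,"wz": 0,"gripper": 255},{"dx": 0.9,"dy": 0.7,"dz": -1,"wx": 0,"wy": 0,"wz": 0,"gripper": 255},{"dx": 0.9,"dy": 0.7,"dz": 0,"wx": 0,"wy": 0,"wz": 0,"gripper": 255},{"dx": 0.9,"dy": 0.7,"dz": 0,"wx": 0,"wy": 0,"wz": 0,"gripper": 255},{"dx": 0.9,"dy": 0.7,"dz": 0,"wx": 0,"wy": 0,"wz": 0,"gripper": 255},{"dx": 0.9,"dy": 0.7,"dz": 0,"wx": 0,"wy": 0,"wz": 0,"gripper": 255},{"dx": 0.9,"dy": 0.7,"dz": 0,"wx": 0,"wy": 0,"wz": 0,"gripper": 255},{"dx": 0.9,"dy": 0.7,"dz": 0,"wx": 0,"wy": 0,"wz": 0,"gripper": 255},{"dx": 0.9,"dy": 0.7,"dz": 0,"wx": 0,"wy": 0,"wz": 0,"gripper": 255},{"dx": 0.9,"dy": 0.7,"dz": 0,"wx": 0,"wy": 0,"wz": 0,"gripper": 255},{"dx": 0.4,"dy": 0.6,"dz": 0.5,"wx": 0,"wy": 0,"wz": 0,"gripper": 255},{"dx": 0,"dy": 0,"dz": 1,"wx": 0,"wy": 0,"wz": 0,"gripper": 255},{"dx": 0,"dy": 0,"dz": 1,"wx": 0,"wy": 0,"wz": 0,"gripper": 255},{"dx": 0,"dy": 0,"dz": 1,"wx": 0,"wy": 0,"wz": 0,"gripper": 255},{"dx": 0,"dy": 0,"dz": 1,"wx": 0,"wy": 0,"wz": 0,"gripper": 255},{"dx": 0,"dy": 0,"dz": 0.3,"wx": 0,"wy": 0,"wz": 0,"gripper": 255},{"dx": 0,"dy": 0,"dz": 0.2,"wx": 0,"wy": 0,"wz": 0,"gripper": 255},{"dx": 0,"dy": 0,"dz": 0.1,"wx": 0,"wy": 0,"wz": 0,"gripper": 255}]}}

```text
time: 5.87
tool_pos: [0.4205, 0.1401, 0.12]
ee_rot: [3.141, -0.002, 3.14]
wrist_force: [0.2, 0.0, -4.3]
width: 0.0516
finger_force: 30.0
```

Call:
{"method": "carry_out", "body": {"deltas": [{"dx": 0,"dy": 0,"dz": 0.15,"wx": 0,"wy": 0,"wz": 0,"gripper": 255},{"dx": 0,"dy": 0,"dz": 0,"wx": 0,"wy": 0,"wz": 0,"gripper": 255},{"dx": 0,"dy": 0,"dz": 0,"wx": 0,"wy": 0,"wz": 0,"gripper": 0},{"dx": 0,"dy": 0,"dz": 0,"wx": 0,"wy": 0,"wz": 0,"gripper": 0},{"dx": 0,"dy": 0,"dz": 0,"wx": 0,"wy": 0,"wz": 0,"gripper": 0},{"dx": 0,"dy": 0,"dz": 0,"wx": 0,"wy": 0,"wz": 0,"gripper": 0},{"dx": 0,"dy": 0,"dz": -0.5,"wx": 0,"wy": 0,"wz": 0,"gripper": 0},{"dx": 0,"dy": 0,"dz": -1,"wx": 0,"wy": 0,"wz": 0,"gripper": 0},{"dx": 0,"dy": 0,"dz": -1,"wx": 0,"wy": 0,"wz": 0,"gripper": 0},{"dx": 0,"dy": 0,"dz": -1,"wx": 0,"wy": 0,"wz": 0,"gripper": 0},{"dx": -0.5,"dy": 1,"dz": -1,"wx": 0,"wy": 0,"wz": 0,"gripper": 0},{"dx": -0.5,"dy": 1,"dz": -1,"wx": 0,"wy": 0,"wz": 0,"gripper": 0},{"dx": -0.5,"dy": 1,"dz": -1,"wx": 0,"wy": 0,"wz": 0,"gripper": 0},{"dx": -0.5,"dy": 1,"dz": -1,"wx": 0,"wy": 0,"wz": 0,"gripper": 0},{"dx": -0.5,"dy": 1,"dz": -1,"wx": 0,"wy": 0,"wz": 0,"gripper": 0},{"dx": -0.5,"dy": 1,"dz": -1,"wx": 0,"wy": 0,"wz": 0,"gripper": 0},{"dx": -0.5,"dy": 1,"dz": -1,"wx": 0,"wy": 0,"wz": 0,"gripper": 0},{"dx": -0.5,"dy": 1,"dz": 0,"wx": 0,"wy": 0,"wz": 0,"gripper": 0},{"dx": 0,"dy": 0,"dz": 0,"wx": 0,"wy": 0,"wz": 0,"gripper": 0},{"dx": 0,"dy": 0,"dz": 0,"wx": 0,"wy": 0,"wz": 0,"gripper": 0}]}}

```text
time: 7.53
tool_pos: [0.5011, 0.3006, 0.3281]
ee_rot: [-3.141, 0.0, -3.141]
wrist_force: [-0.1, 0.5, 0.4]
width: 0.094
finger_force: 0.0
```

```bash
python3 - <<'E'
from h import *
o=robot.get_obs();print(o['time'],o['tool_pos'],o['ee_rot'])
im=snap('wrist','w3')
c=cal('wrist')
hsv=cv2.cvtColor(im,cv2.COLOR_RGB2HSV)
m=((hsv[:,:,0]>5)&(hsv[:,:,0]<20)&(hsv[:,:,1]>130)&(hsv[:,:,2]>80)).astype(np.uint8); m[230:]=0
m=cv2.morphologyEx(m,cv2.MORPH_OPEN,np.ones((3,3)))
cs,_=cv2.findContours(m,cv2.RETR_EXTERNAL,cv2.CHAIN_APPROX_NONE)
for k in cs:
    if cv2.contourArea(k)>100:
        P=np.array([ray(c,u,v,.066)[:2] for u,v in k[:,0].astype(float)],np.float32); print(cv2.boundingRect(k),cv2.minAreaRect(P))
E
```

```text
7.5333 [0.50107681 0.30055549 0.32811368] [-3.14143208e+00  1.05535736e-04 -3.14131286e+00]
```

View pics/w3.png

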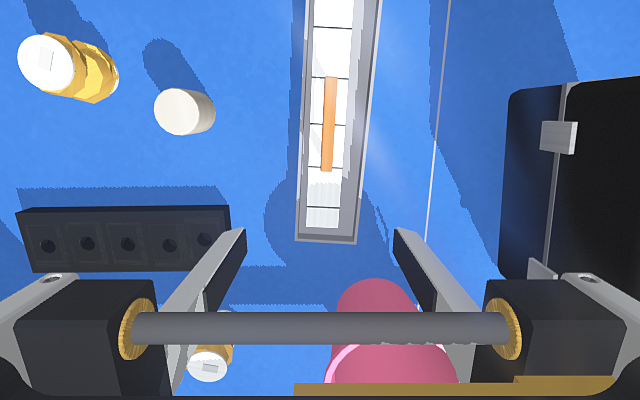

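```bash
python3 - <<'E'
from h import *
c=cal('wrist'); r=lambda u,v,z:ray(c,u,v,z)[:2]
im=cv2.imread('pics/w3.png')[:,:,::-1].copy()
hsv=cv2.cvtColor(im,cv2.COLOR_RGB2HSV); print(hsv[120,328],hsv[160,328])
m=((hsv[:,:,1]>70)&((hsv[:,:,0]<30)|(hsv[:,:,0]>170))).astype(np.uint8); m[:,:315]=0;m[:,345:]=0;m[190:]=0
k=max(cv2.findContours(m,0,cv2.CHAIN_APPROX_NONE)[0],key=cv2.contourArea)
P=np.array([r(u,v,.066) for u,v in k[:,0].astype(float)],np.float32);print(cv2.boundingRect(k),cv2.minAreaRect(P))
for u,v in [(297,240),(357,242),(381,0),(307,0)]: print(r(u,v,.024).round(4))
for h in [(48,246),(87,243),(128,244),(170,244),(205,240)]: print(r(*h,.026).round(4))
print('strip end',r(306,228,.016),r(338,228,.016))
E
```

```text
[ 16 129 250] [ 15 128 244]
(320, 77, 18, 95) ((0.43700510263442993, 0.3086879849433899), (0.013584903441369534, 0.1018703281879425), 87.32268524169922)
[0.5923 0.2683]
[0.5952 0.3512]
[0.3014 0.3681]
[0.3014 0.2852]
[ 0.6003 -0.0754]
[ 0.5959 -0.0207]
[0.5973 0.0355]
[0.5973 0.0933]
[0.5914 0.1421]
strip end [0.57769512 0.28053257] [0.57769181 0.32511031]
```

Call:
{"method": "carry_out", "body": {"deltas": [{"dx": 0.8,"dy": 0.1,"dz": 0,"wx": 0,"wy": 0,"wz": 0,"gripper": 0},{"dx": 0.8,"dy": 0.1,"dz": 0,"wx": 0,"wy": 0,"wz": 0,"gripper": 0},{"dx": 0.8,"dy": 0.1,"dz": 0,"wx": 0,"wy": 0,"wz": 0,"gripper": 60},{"dx": 0.8,"dy": 0.1,"dz": 1,"wx": 0,"wy": 0,"wz": 0,"gripper": 60},{"dx": 0,"dy": 0,"dz": 1,"wx": 0,"wy": 0,"wz": 0.43,"gripper": 60},{"dx": 0,"dy": 0,"dz": 1,"wx": 0,"wy": 0,"wz": 0,"gripper": 60},{"dx": 0,"dy": 0,"dz": 1,"wx": 0,"wy": 0,"wz": 0,"gripper": 60},{"dx": 0,"dy": 0,"dz": 1,"wx": 0,"wy": 0,"wz": 0,"gripper": 60},{"dx": 0,"dy": 0,"dz": 1,"wx": 0,"wy": 0,"wz": 0,"gripper": 60},{"dx": 0,"dy": 0,"dz": 1,"wx": 0,"wy": 0,"wz": 0,"gripper": 60},{"dx": 0,"dy": 0,"dz": 1,"wx": 0,"wy": 0,"wz": 0,"gripper": 60},{"dx": 0,"dy": 0,"dz": 1,"wx": 0,"wy": 0,"wz": 0,"gripper": 60},{"dx": 0,"dy": 0,"dz": 0.55,"wx": 0,"wy": 0,"wz": 0,"gripper": 60},{"dx": 0,"dy": 0,"dz": 0,"wx": 0,"wy": 0,"wz": 0,"gripper": 255},{"dx": 0,"dy": 0,"dz": 0,"wx": 0,"wy": 0,"wz": 0,"gripper": 255},{"dx": 0,"dy": 0,"dz": 0,"wx": 0,"wy": 0,"wz": 0,"gripper": 255},{"dx": 0,"dy": 0,"dz": 0,"wx": 0,"wy": 0,"wz": 0,"gripper": 255},{"dx": 0,"dy": 0,"dz": 0,"wx": 0,"wy": 0,"wz": 0,"gripper": 255},{"dx": 0,"dy": 0,"dz": 0,"wx": 0,"wy": 0,"wz": 0,"gripper": 255},{"dx": 0,"dy": 0,"dz": 0,"wx": 0,"wy": 0,"wz": 0,"gripper": 255}]}}

```text
time: 9.25
tool_pos: [0.4373, 0.3082, 0.1374]
ee_rot: [3.141, 0.001, 3.089]
wrist_force: [0.3, 0.7, 0.2]
width: 0.0288
finger_force: 0.0
```

Call:
{"method": "carry_out", "body": {"deltas": [{"dx": 0,"dy": 0,"dz": 0,"wx": 0,"wy": 0,"wz": 0,"gripper": 255},{"dx": 0,"dy": 0,"dz": 0,"wx": 0,"wy": 0,"wz": 0,"gripper": 255},{"dx": 0,"dy": 0,"dz": 0,"wx": 0,"wy": 0,"wz": 0,"gripper": 255},{"dx": 0,"dy": 0,"dz": 0,"wx": 0,"wy": 0,"wz": 0,"gripper": 255},{"dx": 0,"dy": 0,"dz": 0,"wx": 0,"wy": 0,"wz": 0,"gripper": 255},{"dx": 0,"dy": 0,"dz": -0.5,"wx": 0,"wy": 0,"wz": 0,"gripper": 255},{"dx": 0,"dy": 0,"dz": -1,"wx": 0,"wy": 0,"wz": 0,"gripper": 255},{"dx": 0,"dy": 0,"dz": -1,"wx": 0,"wy": 0,"wz": 0,"gripper": 255},{"dx": 0,"dy": 0,"dz": -1,"wx": 0,"wy": 0,"wz": 0,"gripper": 255},{"dx": 0,"dy": 0,"dz": -1,"wx": 0,"wy": 0,"wz": 0,"gripper": 255},{"dx": 0,"dy": 0,"dz": -1,"wx": 0,"wy": 0,"wz": 0,"gripper": 255},{"dx": 0,"dy": 0,"dz": -1,"wx": 0,"wy": 0,"wz": 0,"gripper": 255},{"dx": 0,"dy": 0,"dz": -0.5,"wx": 0,"wy": 0,"wz": 0,"gripper": 255},{"dx": 0,"dy": 0,"dz": 0,"wx": 0,"wy": 0,"wz": 0,"gripper": 255}]}}

```text
time: 10.42
tool_pos: [0.4378, 0.3083, 0.2797]
ee_rot: [3.139, 0.004, 3.089]
wrist_force: [1.0, 0.2, -3.0]
width: 0.0137
finger_force: 30.0
```

Call:
{"method": "carry_out", "body": {"deltas": [{"dx": -0.35,"dy": -0.97,"dz": 0,"wx": 0,"wy": 0,"wz": 0,"gripper": 255},{"dx": -0.35,"dy": -0.97,"dz": 0,"wx": 0,"wy": 0,"wz": 0,"gripper": 255},{"dx": -0.35,"dy": -0.97,"dz": 0,"wx": 0,"wy": 0,"wz": 0,"gripper": 255},{"dx": -0.35,"dy": -0.97,"dz": 0,"wx": 0,"wy": 0,"wz": 0,"gripper": 255},{"dx": -0.35,"dy": -0.97,"dz": 0,"wx": 0,"wy": 0,"wz": 0,"gripper": 255},{"dx": -0.35,"dy": -0.97,"dz": 0,"wx": 0,"wy": 0,"wz": 0,"gripper": 255},{"dx": -0.35,"dy": -0.97,"dz": 0,"wx": 0,"wy": 0,"wz": 0,"gripper": 255},{"dx": -0.35,"dy": -0.97,"dz": 0,"wx": 0,"wy": 0,"wz": 0,"gripper": 255},{"dx": -0.35,"dy": -0.97,"dz": 0,"wx": 0,"wy": 0,"wz": 0,"gripper": 255},{"dx": -0.35,"dy": -0.97,"dz": 0,"wx": 0,"wy": 0,"wz": 0,"gripper": 255},{"dx": -0.35,"dy": -0.97,"dz": 0,"wx": 0,"wy": 0,"wz": 0,"gripper": 255},{"dx": -0.35,"dy": -0.97,"dz": 0,"wx": 0,"wy": 0,"wz": 0,"gripper": 255},{"dx": -0.35,"dy": -0.97,"dz": 0,"wx": 0,"wy": 0,"wz": 0,"gripper": 255},{"dx": -0.35,"dy": -0.97,"dz": 0,"wx": 0,"wy": 0,"wz": 0,"gripper": 255}]}}

```text
time: 11.58
tool_pos: [0.52, 0.0306, 0.2745]
ee_rot: [-3.141, -0.004, 3.089]
wrist_force: [1.1, -0.1, -3.3]
width: 0.0138
finger_force: 30.0
```

Call:
{"method": "carry_out", "body": {"deltas": [{"dx": 0,"dy": 0,"dz": 0,"wx": 0,"wy": 0,"wz": 0.5,"gripper": 255},{"dx": 0,"dy": 0,"dz": 0,"wx": 0,"wy": 0,"wz": 0.9,"gripper": 255},{"dx": 0,"dy": 0,"dz": 0,"wx": 0,"wy": 0,"wz": 0.9,"gripper": 255},{"dx": 0,"dy": 0,"dz": 0,"wx": 0,"wy": 0,"wz": 0.9,"gripper": 255},{"dx": 0,"dy": 0,"dz": 0,"wx": 0,"wy": 0,"wz": 0.9,"gripper": 255},{"dx": 0,"dy": 0,"dz": 0,"wx": 0,"wy": 0,"wz": 0.9,"gripper": 255},{"dx": 0,"dy": 0,"dz": 0,"wx": 0,"wy": 0,"wz": 0.9,"gripper": 255},{"dx": 0,"dy": 0,"dz": 0,"wx": 0,"wy": 0,"wz": 0.9,"gripper": 255},{"dx": 0,"dy": 0,"dz": 0,"wx": 0,"wy": 0,"wz": 0.9,"gripper": 255},{"dx": 0,"dy": 0,"dz": 0,"wx": 0,"wy": 0,"wz": 0.9,"gripper": 255},{"dx": 0,"dy": 0,"dz": 0,"wx": 0,"wy": 0,"wz": 0.9,"gripper": 255},{"dx": 0,"dy": 0,"dz": 0,"wx": 0,"wy": 0,"wz": 0.9,"gripper": 255},{"dx": 0,"dy": 0,"dz": 0,"wx": 0,"wy": 0,"wz": 0.9,"gripper": 255},{"dx": 0,"dy": 0,"dz": 0,"wx": 0,"wy": 0,"wz": 0.9,"gripper": 255},{"dx": 0,"dy": 0,"dz": 0,"wx": 0,"wy": 0,"wz": 0.3,"gripper": 255},{"dx": 0,"dy": 0,"dz": 0,"wx": 0,"wy": 0,"wz": 0,"gripper": 255},{"dx": 0,"dy": 0,"dz": 0,"wx": 0,"wy": 0,"wz": 0,"gripper": 255}]}}

```text
time: 13.0
tool_pos: [0.5201, 0.0316, 0.2751]
ee_rot: [-3.139, -0.0, 1.59]
wrist_force: [0.8, 0.6, -2.9]
width: 0.0135
finger_force: 30.0
```

```bash
python3 - <<'E'
from h import *
o=robot.get_obs();print(o['time'],o['tool_pos'],o['ee_rot'],o['width'],o['wrist_force'],o['joint_positions'][5])
im=snap('wrist','w4')
E
```

```text
13.0 [0.5200542  0.0316065  0.27505257] [-3.13858021e+00 -1.50355122e-04  1.59010136e+00] 0.013529101015474164 [ 0.75209484  0.55603236 -2.89597552] -0.06743080294504426
```

View pics/w4.png

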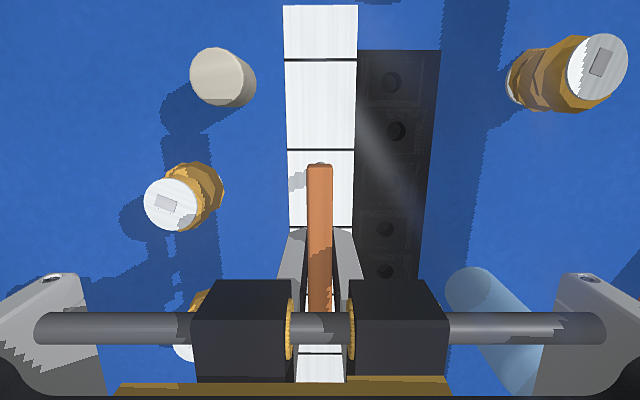

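Call:
{"method": "carry_out", "body": {"deltas": [{"dx": 0,"dy": 0,"dz": 1,"wx": 0,"wy": 0,"wz": 0,"gripper": 255},{"dx": 0,"dy": 0,"dz": 1,"wx": 0,"wy": 0,"wz": 0,"gripper": 255},{"dx": 0,"dy": 0,"dz": 1,"wx": 0,"wy": 0,"wz": 0,"gripper": 255},{"dx": 0,"dy": 0,"dz": 1,"wx": 0,"wy": 0,"wz": 0,"gripper": 255},{"dx": 0,"dy": 0,"dz": 1,"wx": 0,"wy": 0,"wz": 0,"gripper": 255},{"dx": 0,"dy": 0,"dz": 1,"wx": 0,"wy": 0,"wz": 0,"gripper": 255},{"dx": 0,"dy": 0,"dz": 0.6,"wx": 0,"wy": 0,"wz": 0,"gripper": 255},{"dx": 0,"dy": 0,"dz": 0.3,"wx": 0,"wy": 0,"wz": 0,"gripper": 255},{"dx": 0,"dy": 0,"dz": 0.1,"wx": 0,"wy": 0,"wz": 0,"gripper": 255},{"dx": 0,"dy": 0.1,"dz": 0.05,"wx": 0,"wy": 0,"wz": 0,"gripper": 255},{"dx": 0,"dy": 0.1,"dz": 0,"wx": 0,"wy": 0,"wz": 0,"gripper": 255},{"dx": 0,"dy": 0.1,"dz": 0,"wx": 0,"wy": 0,"wz": 0,"gripper": 255},{"dx": 0,"dy": 0,"dz": 0,"wx": 0,"wy": 0,"wz": 0,"gripper": 255}]}}

```text
time: 14.13
tool_pos: [0.527, 0.0318, 0.1367]
ee_rot: [3.141, -0.0, 1.589]
wrist_force: [-1.8, 0.5, -2.0]
width: 0.0135
finger_force: 30.0
```

Call:
{"method": "carry_out", "body": {"deltas": [{"dx": 0,"dy": 0,"dz": 0.1,"wx": 0,"wy": 0,"wz": 0,"gripper": 255},{"dx": 0,"dy": 0,"dz": 0.08,"wx": 0,"wy": 0,"wz": 0,"gripper": 255},{"dx": 0,"dy": 0,"dz": 0,"wx": 0,"wy": 0,"wz": 0,"gripper": 255},{"dx": 0,"dy": 0,"dz": 0,"wx": 0,"wy": 0,"wz": 0,"gripper": 255}]}}

```text
time: 14.47
tool_pos: [0.5271, 0.0317, 0.1326]
ee_rot: [3.14, 0.0, 1.589]
wrist_force: [-1.1, -1.2, 0.4]
width: 0.0137
finger_force: 30.0
```

Nearly down; push gently toward the board.

Call:
{"method": "carry_out", "body": {"deltas": [{"dx": 0,"dy": 0.06,"dz": 0.03,"wx": 0,"wy": 0,"wz": 0,"gripper": 255},{"dx": 0,"dy": 0.04,"dz": 0,"wx": 0,"wy": 0,"wz": 0,"gripper": 255},{"dx": 0,"dy": 0,"dz": 0,"wx": 0,"wy": 0,"wz": 0,"gripper": 255},{"dx": 0,"dy": 0,"dz": 0,"wx": 0,"wy": 0,"wz": 0,"gripper": 255}]}}

```text
time: 14.8
tool_pos: [0.5278, 0.0317, 0.1324]
ee_rot: [-3.139, 0.0, 1.589]
wrist_force: [-6.7, -1.0, 6.3]
width: 0.0133
finger_force: 30.0
```

Call:
{"method": "carry_out", "body": {"deltas": [{"dx": 0,"dy": -0.05,"dz": -0.05,"wx": 0,"wy": 0,"wz": 0,"gripper": 130},{"dx": 0,"dy": 0,"dz": 0,"wx": 0,"wy": 0,"wz": 0,"gripper": 130},{"dx": 0,"dy": 0,"dz": 0,"wx": 0,"wy": 0,"wz": 0,"gripper": 130},{"dx": 0,"dy": 0,"dz": 0,"wx": 0,"wy": 0,"wz": 0,"gripper": 130},{"dx": 0,"dy": 0,"dz": 0,"wx": 0,"wy": 0,"wz": 0,"gripper": 130},{"dx": 0,"dy": 0,"dz": 0,"wx": 0,"wy": 0,"wz": 0,"gripper": 130},{"dx": 0,"dy": 0,"dz": -0.5,"wx": 0,"wy": 0,"wz": 0,"gripper": 130},{"dx": 0,"dy": 0,"dz": -1,"wx": 0,"wy": 0,"wz": 0,"gripper": 130},{"dx": 0,"dy": 0,"dz": -1,"wx": 0,"wy": 0,"wz": 0,"gripper": 130},{"dx": 0,"dy": 0,"dz": -1,"wx": 0,"wy": 0,"wz": 0,"gripper": 130},{"dx": 0,"dy": 0,"dz": -1,"wx": 0,"wy": 0,"wz": 0,"gripper": 130},{"dx": 0,"dy": 0,"dz": -1,"wx": 0,"wy": 0,"wz": 0,"gripper": 130},{"dx": 0,"dy": 0,"dz": -1,"wx": 0,"wy": 0,"wz": 0,"gripper": 130},{"dx": 0,"dy": 0,"dz": -1,"wx": 0,"wy": 0,"wz": 0,"gripper": 130},{"dx": 0,"dy": 0,"dz": -1,"wx": 0,"wy": 0,"wz": 0,"gripper": 130}]}}

```text
time: 16.05
tool_pos: [0.5275, 0.0318, 0.3044]
ee_rot: [3.14, -0.0, 1.589]
wrist_force: [-0.0, -0.0, -0.1]
width: 0.0461
finger_force: 0.0
```

Call:
{"method": "carry_out", "body": {"deltas": [{"dx": 0,"dy": 0,"dz": 0,"wx": 0,"wy": 0,"wz": -0.94,"gripper": 130},{"dx": 0,"dy": 0,"dz": 0,"wx": 0,"wy": 0,"wz": -1,"gripper": 130},{"dx": 0,"dy": 0,"dz": 0,"wx": 0,"wy": 0,"wz": -1,"gripper": 130},{"dx": 0,"dy": 0,"dz": 0,"wx": 0,"wy": 0,"wz": -1,"gripper": 130},{"dx": 0,"dy": 0,"dz": 0,"wx": 0,"wy": 0,"wz": -1,"gripper": 130},{"dx": 0,"dy": 0,"dz": 0,"wx": 0,"wy": 0,"wz": -1,"gripper": 130},{"dx": 0,"dy": 0,"dz": 0,"wx": 0,"wy": 0,"wz": -1,"gripper": 130},{"dx": 0,"dy": 0,"dz": 0,"wx": 0,"wy": 0,"wz": -1,"gripper": 130},{"dx": 0,"dy": 0,"dz": 0,"wx": 0,"wy": 0,"wz": -1,"gripper": 130},{"dx": 0,"dy": 0,"dz": 0,"wx": 0,"wy": 0,"wz": -1,"gripper": 130},{"dx": 0,"dy": 0,"dz": 0,"wx": 0,"wy": 0,"wz": -1,"gripper": 130},{"dx": 0,"dy": 0,"dz": 0,"wx": 0,"wy": 0,"wz": -1,"gripper": 130},{"dx": 0,"dy": 0,"dz": 0,"wx": 0,"wy": 0,"wz": -1,"gripper": 130},{"dx": -1,"dy": -0.9,"dz": 0,"wx": 0,"wy": 0,"wz": 0,"gripper": 130},{"dx": -1,"dy": -0.9,"dz": 0,"wx": 0,"wy": 0,"wz": 0,"gripper": 130},{"dx": -1,"dy": -0.9,"dz": 0,"wx": 0,"wy": 0,"wz": 0,"gripper": 130},{"dx": -1,"dy": -0.9,"dz": 0,"wx": 0,"wy": 0,"wz": 0,"gripper": 130},{"dx": -0.5,"dy": -0.9,"dz": 0,"wx": 0,"wy": 0,"wz": 0,"gripper": 130},{"dx": 0,"dy": 0,"dz": 0,"wx": 0,"wy": 0,"wz": 0,"gripper": 130},{"dx": 0,"dy": 0,"dz": 0,"wx": 0,"wy": 0,"wz": 0,"gripper": 130}]}}

```text
time: 17.72
tool_pos: [0.6178, -0.0589, 0.3025]
ee_rot: [3.141, -0.001, 3.14]
wrist_force: [0.7, -0.3, -1.1]
width: 0.0462
finger_force: 0.0
```

```bash
python3 - <<'E'
from h import *
o=robot.get_obs();print(o['time'],o['tool_pos'],o['ee_rot'],o['width'])
im=snap('wrist','w5')
g=np.clip(255*(im/255.)**0.6,0,255).astype(np.uint8)
cv2.imwrite('pics/w5.png',g[:,:,::-1])
E
```

```text
17.7167 [ 0.61784451 -0.05887255  0.30245725] [ 3.14099554e+00 -5.08557153e-04  3.14028418e+00] 0.0461836377131003
```

View pics/w5.png

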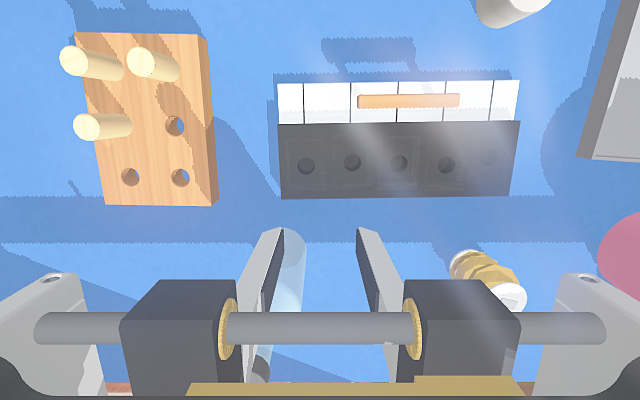

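```bash
cat > holes.py <<'E'
from h import *
def holes(im,c,guess,z=.026,rpx=14,pct=25):
    g=cv2.GaussianBlur(cv2.cvtColor(im,cv2.COLOR_RGB2GRAY),(3,3),0).astype(float); out=[]
    for u,v in guess:
        p=g[v-rpx:v+rpx+1,u-rpx:u+rpx+1]; yy,xx=np.mgrid[-rpx:rpx+1,-rpx:rpx+1]
        rr=np.hypot(xx,yy)<rpx; t=np.percentile(p[rr],pct); m=((p<=t)&rr).astype(np.uint8)
        n,l,s,ce=cv2.connectedComponentsWithStats(m); k=1+np.argmax(s[1:,4]); x,y,w,h=s[k][:4]
        out.append((u-rpx+x+(w-1)/2,v-rpx+y+(h-1)/2,w,h,s[k][4]))
    return out
E
python3 - <<'E'
from h import *; from holes import holes
c=cal('wrist'); im=cv2.imread('pics/w5.png')[:,:,::-1].copy()
for a in holes(im,c,[(306,166),(352,162),(399,163),(446,165),(489,158)]): print(a,ray(c,a[0],a[1],.026)[:2].round(4))
hsv=cv2.cvtColor(im,cv2.COLOR_RGB2HSV)
# strip corners
for u,v in [(278,84),(519,81),(279,125),(519,122)]: print(ray(c,u,v,.012)[:2].round(4))
for u,v in [(75,60),(140,60),(87,127)]:
    print('peg',hsv[v,u],ray(c,u,v,.085)[:2].round(4))
print('blockholes',[ray(c,u,v,.03)[:2].round(4).tolist() for u,v in [(175,126),(131,177),(180,177)]])
E
```

```text
(np.float64(305.5), np.float64(166.5), np.int32(18), np.int32(16), np.int32(217)) [ 0.6019 -0.075 ]
(np.float64(352.5), np.float64(163.5), np.int32(16), np.int32(14), np.int32(159)) [ 0.5983 -0.0188]
(np.float64(404.5), np.float64(160.0), np.int32(16), np.int32(21), np.int32(196)) [0.594  0.0431]
(np.float64(445.5), np.float64(166.5), np.int32(16), np.int32(14), np.int32(159)) [0.6019 0.093 ]
(np.float64(489.0), np.float64(165.0), np.int32(23), np.int32(13), np.int32(176)) [0.6   0.145]
[ 0.5078 -0.1064]
[0.5043 0.1727]
[ 0.5541 -0.1069]
[0.5504 0.181 ]
peg [ 27  40 255] [ 0.4936 -0.2815]
peg [ 27  45 255] [ 0.4935 -0.2223]
peg [ 28  32 255] [ 0.5532 -0.2829]
blockholes [[0.5546, -0.2234], [0.614, -0.2835], [0.614, -0.225]]
```

Call:
{"method": "carry_out", "body": {"deltas": [{"dx": 0.69,"dy": -0.91,"dz": 0,"wx": 0,"wy": 0,"wz": 0,"gripper": 130},{"dx": 0.69,"dy": -0.91,"dz": 0,"wx": 0,"wy": 0,"wz": 0,"gripper": 130},{"dx": 0.69,"dy": -0.91,"dz": 0,"wx": 0,"wy": 0,"wz": 0,"gripper": 130},{"dx": 0.69,"dy": -0.91,"dz": 0,"wx": 0,"wy": 0,"wz": 0,"gripper": 130},{"dx": 0.69,"dy": -0.91,"dz": 0,"wx": 0,"wy": 0,"wz": 0,"gripper": 130},{"dx": 0.69,"dy": -0.91,"dz": 0,"wx": 0,"wy": 0,"wz": 0,"gripper": 130},{"dx": 0.69,"dy": -0.91,"dz": 0,"wx": 0,"wy": 0,"wz": 0,"gripper": 130},{"dx": 0.69,"dy": -0.9,"dz": 0,"wx": 0,"wy": 0,"wz": 0,"gripper": 130},{"dx": 0.69,"dy": -0.9,"dz": 0.5,"wx": 0,"wy": 0,"wz": 0,"gripper": 130},{"dx": 0,"dy": 0,"dz": 1,"wx": 0,"wy": 0,"wz": 0,"gripper": 130},{"dx": 0,"dy": 0,"dz": 1,"wx": 0,"wy": 0,"wz": 0,"gripper": 130},{"dx": 0,"dy": 0,"dz": 1,"wx": 0,"wy": 0,"wz": 0,"gripper": 130},{"dx": 0,"dy": 0,"dz": 1,"wx": 0,"wy": 0,"wz": 0,"gripper": 130},{"dx": 0,"dy": 0,"dz": 1,"wx": 0,"wy": 0,"wz": 0,"gripper": 130},{"dx": 0,"dy": 0,"dz": 1,"wx": 0,"wy": 0,"wz": 0,"gripper": 130},{"dx": 0,"dy": 0,"dz": 1,"wx": 0,"wy": 0,"wz": 0,"gripper": 130},{"dx": 0,"dy": 0,"dz": 0.6,"wx": 0,"wy": 0,"wz": 0,"gripper": 130},{"dx": 0,"dy": 0,"dz": 0,"wx": 0,"wy": 0,"wz": 0,"gripper": 130}]}}

```text
time: 19.27
tool_pos: [0.4919, -0.2197, 0.1378]
ee_rot: [3.138, -0.005, -3.14]
wrist_force: [-0.0, 0.1, -0.3]
width: 0.0461
finger_force: 0.0
```

Call:
{"method": "carry_out", "body": {"deltas": [{"dx": 0,"dy": 0,"dz": 0,"wx": 0,"wy": 0,"wz": 0,"gripper": 255},{"dx": 0,"dy": 0,"dz": 0,"wx": 0,"wy": 0,"wz": 0,"gripper": 255},{"dx": 0,"dy": 0,"dz": 0,"wx": 0,"wy": 0,"wz": 0,"gripper": 255},{"dx": 0,"dy": 0,"dz": 0,"wx": 0,"wy": 0,"wz": 0,"gripper": 255},{"dx": 0,"dy": 0,"dz": 0,"wx": 0,"wy": 0,"wz": 0,"gripper": 255},{"dx": 0,"dy": 0,"dz": 0,"wx": 0,"wy": 0,"wz": 0,"gripper": 255}]}}

```text
time: 19.77
tool_pos: [0.4943, -0.2221, 0.1423]
ee_rot: [-3.14, 0.003, -3.142]
wrist_force: [-0.1, 1.0, 5.6]
width: 0.0253
finger_force: 30.0
```

Call:
{"method": "carry_out", "body": {"deltas": [{"dx": 0,"dy": 0,"dz": -1,"wx": 0,"wy": 0,"wz": 0,"gripper": 255},{"dx": 0,"dy": 0,"dz": -1,"wx": 0,"wy": 0,"wz": 0,"gripper": 255},{"dx": 0,"dy": 0,"dz": -1,"wx": 0,"wy": 0,"wz": 0,"gripper": 255},{"dx": 0,"dy": 0,"dz": -1,"wx": 0,"wy": 0,"wz": 0,"gripper": 255},{"dx": -0.67,"dy": 0.92,"dz": 0,"wx": 0,"wy": 0,"wz": 0,"gripper": 255},{"dx": -0.67,"dy": 0.92,"dz": 0,"wx": 0,"wy": 0,"wz": 0,"gripper": 255},{"dx": -0.67,"dy": 0.92,"dz": 0,"wx": 0,"wy": 0,"wz": 0,"gripper": 255},{"dx": -0.67,"dy": 0.92,"dz": 0,"wx": 0,"wy": 0,"wz": 0,"gripper": 255},{"dx": -0.67,"dy": 0.92,"dz": 0,"wx": 0,"wy": 0,"wz": 0,"gripper": 255},{"dx": -0.67,"dy": 0.92,"dz": 0,"wx": 0,"wy": 0,"wz": 0,"gripper": 255},{"dx": -0.67,"dy": 0.92,"dz": 0,"wx": 0,"wy": 0,"wz": 0,"gripper": 255},{"dx": -0.67,"dy": 0.92,"dz": 0,"wx": 0,"wy": 0,"wz": 0,"gripper": 255},{"dx": 0,"dy": 0,"dz": 1,"wx": 0,"wy": 0,"wz": 0,"gripper": 255},{"dx": 0,"dy": 0,"dz": 1,"wx": 0,"wy": 0,"wz": 0,"gripper": 255},{"dx": 0,"dy": 0,"dz": 0.5,"wx": 0,"wy": 0,"wz": 0,"gripper": 255},{"dx": 0,"dy": 0,"dz": 0,"wx": 0,"wy": 0,"wz": 0,"gripper": 255},{"dx": 0,"dy": 0,"dz": 0,"wx": 0,"wy": 0,"wz": 0,"gripper": 255}]}}

```text
time: 21.18
tool_pos: [0.6002, -0.0745, 0.1697]
ee_rot: [3.141, -0.002, 3.141]
wrist_force: [-0.3, -0.8, 0.4]
width: 0.0256
finger_force: 30.0
```

```bash
python3 - <<'E'
from h import *
o=robot.get_obs();print(o['time'],o['tool_pos'],o['ee_rot'],o['width'])
im=snap('wrist','w6')
g=np.clip(255*(im/255.)**0.6,0,255).astype(np.uint8)
cv2.imwrite('pics/w6.png',cv2.resize(g[100:400,160:480,::-1],(640,600)))
E
```

```text
21.1833 [ 0.60017965 -0.0745372   0.16969462] [ 3.14109045e+00 -1.98076351e-03  3.14140977e+00] 0.025586347340612072
```

View pics/w6.png

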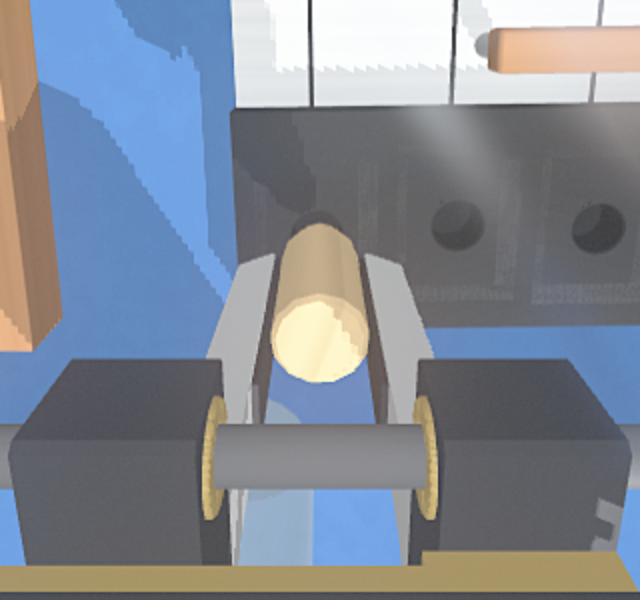

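```bash
python3 - <<'E'
from h import *
c=cal('wrist'); r=lambda x,y,z:ray(c,160+x/2,100+y/2,z)[:2].round(4)
print('peg',r(320,338,.1127)); print('h2',r(458,226,.026),'h3',r(598,228,.026))
print('h2 ends',r(432,226,.026),r(485,226,.026),r(458,201,.026),r(458,251,.026)); print('h1 front rim',r(319,210,.026),'left',r(290,235,.026))
E
```

```text
peg [ 0.6006 -0.0752]
h2 [ 0.5994 -0.0203] h3 [0.6003 0.0354]
h2 ends [ 0.5994 -0.0306] [ 0.5994 -0.0095] [ 0.5891 -0.0209] [ 0.61   -0.0196]
h1 front rim [ 0.5928 -0.0754] left [ 0.6032 -0.0869]
```

Call:
{"method": "carry_out", "body": {"deltas": [{"dx": -0.1,"dy": -0.02,"dz": 0.3,"wx": 0,"wy": 0,"wz": 0,"gripper": 255},{"dx": 0,"dy": 0,"dz": 0.3,"wx": 0,"wy": 0,"wz": 0,"gripper": 255},{"dx": 0,"dy": 0,"dz": 0.2,"wx": 0,"wy": 0,"wz": 0,"gripper": 255},{"dx": 0,"dy": 0,"dz": 0.15,"wx": 0,"wy": 0,"wz": 0,"gripper": 255},{"dx": 0,"dy": 0,"dz": 0,"wx": 0,"wy": 0,"wz": 0,"gripper": 255},{"dx": 0,"dy": 0,"dz": 0,"wx": 0,"wy": 0,"wz": 0,"gripper": 255}]}}

```text
time: 21.73
tool_pos: [0.6024, -0.0748, 0.1511]
ee_rot: [3.141, -0.001, -3.141]
wrist_force: [-1.3, -0.4, -0.7]
width: 0.0252
finger_force: 30.0
```

Call:
{"method": "carry_out", "body": {"deltas": [{"dx": 0,"dy": 0,"dz": 0.2,"wx": 0,"wy": 0,"wz": 0,"gripper": 255},{"dx": 0,"dy": 0,"dz": 0.2,"wx": 0,"wy": 0,"wz": 0,"gripper": 255},{"dx": 0,"dy": 0,"dz": 0.15,"wx": 0,"wy": 0,"wz": 0,"gripper": 255},{"dx": 0,"dy": 0,"dz": 0.1,"wx": 0,"wy": 0,"wz": 0,"gripper": 255},{"dx": 0,"dy": 0,"dz": 0,"wx": 0,"wy": 0,"wz": 0,"gripper": 255},{"dx": 0,"dy": 0,"dz": 0,"wx": 0,"wy": 0,"wz": 0,"gripper": 255}]}}

```text
time: 22.23
tool_pos: [0.6024, -0.0749, 0.1384]
ee_rot: [-3.141, -0.001, -3.141]
wrist_force: [-1.1, -0.5, 0.0]
width: 0.0253
finger_force: 30.0
```

Call:
{"method": "carry_out", "body": {"deltas": [{"dx": 0,"dy": 0,"dz": 0.1,"wx": 0,"wy": 0,"wz": 0,"gripper": 255},{"dx": 0,"dy": 0,"dz": 0,"wx": 0,"wy": 0,"wz": 0,"gripper": 255},{"dx": 0,"dy": 0,"dz": 0,"wx": 0,"wy": 0,"wz": 0,"gripper": 255}]}}

```text
time: 22.48
tool_pos: [0.6025, -0.0749, 0.1383]
ee_rot: [-3.141, -0.0, -3.141]
wrist_force: [-5.4, -0.0, 7.8]
width: 0.0255
finger_force: 30.0
```

Call:
{"method": "carry_out", "body": {"deltas": [{"dx": 0,"dy": 0,"dz": -0.1,"wx": 0,"wy": 0,"wz": 0,"gripper": 130},{"dx": 0,"dy": 0,"dz": 0,"wx": 0,"wy": 0,"wz": 0,"gripper": 130},{"dx": 0,"dy": 0,"dz": 0,"wx": 0,"wy": 0,"wz": 0,"gripper": 130},{"dx": 0,"dy": 0,"dz": 0,"wx": 0,"wy": 0,"wz": 0,"gripper": 130},{"dx": 0,"dy": 0,"dz": -1,"wx": 0,"wy": 0,"wz": 0,"gripper": 130},{"dx": 0,"dy": 0,"dz": -1,"wx": 0,"wy": 0,"wz": 0,"gripper": 130},{"dx": 0,"dy": 0,"dz": -1,"wx": 0,"wy": 0,"wz": 0,"gripper": 130},{"dx": 0,"dy": 0,"dz": -1,"wx": 0,"wy": 0,"wz": 0,"gripper": 130},{"dx": 0.5,"dy": -0.94,"dz": 0,"wx": 0,"wy": 0,"wz": 0,"gripper": 130},{"dx": 0.5,"dy": -0.94,"dz": 0,"wx": 0,"wy": 0,"wz": 0,"gripper": 130},{"dx": 0.5,"dy": -0.94,"dz": 0,"wx": 0,"wy": 0,"wz": 0,"gripper": 130},{"dx": 0.5,"dy": -0.94,"dz": 0,"wx": 0,"wy": 0,"wz": 0,"gripper": 130},{"dx": 0.5,"dy": -0.94,"dz": 0,"wx": 0,"wy": 0,"wz": 0,"gripper": 130},{"dx": 0.5,"dy": -0.94,"dz": 0,"wx": 0,"wy": 0,"wz": 0,"gripper": 130},{"dx": 0.5,"dy": -0.94,"dz": 0,"wx": 0,"wy": 0,"wz": 0,"gripper": 130},{"dx": 0.5,"dy": -0.94,"dz": 0,"wx": 0,"wy": 0,"wz": 0,"gripper": 130},{"dx": 0.5,"dy": -0.94,"dz": 0,"wx": 0,"wy": 0,"wz": 0,"gripper": 130},{"dx": 0.5,"dy": -0.94,"dz": 0,"wx": 0,"wy": 0,"wz": 0,"gripper": 130},{"dx": 0.45,"dy": -0.94,"dz": 0,"wx": 0,"wy": 0,"wz": 0,"gripper": 130},{"dx": 0,"dy": 0,"dz": 0,"wx": 0,"wy": 0,"wz": 0,"gripper": 130}]}}

```text
time: 24.15
tool_pos: [0.4923, -0.2845, 0.218]
ee_rot: [-3.14, -0.001, 3.138]
wrist_force: [0.4, 0.0, -0.9]
width: 0.0461
finger_force: 0.0
```

Call:
{"method": "carry_out", "body": {"deltas": [{"dx": 0,"dy": 0,"dz": 1,"wx": 0,"wy": 0,"wz": 0,"gripper": 130},{"dx": 0,"dy": 0,"dz": 1,"wx": 0,"wy": 0,"wz": 0,"gripper": 130},{"dx": 0,"dy": 0,"dz": 1,"wx": 0,"wy": 0,"wz": 0,"gripper": 130},{"dx": 0,"dy": 0,"dz": 0.75,"wx": 0,"wy": 0,"wz": 0,"gripper": 130},{"dx": 0,"dy": 0,"dz": 0,"wx": 0,"wy": 0,"wz": 0,"gripper": 130},{"dx": 0,"dy": 0,"dz": 0,"wx": 0,"wy": 0,"wz": 0,"gripper": 130},{"dx": 0,"dy": 0,"dz": 0,"wx": 0,"wy": 0,"wz": 0,"gripper": 255},{"dx": 0,"dy": 0,"dz": 0,"wx": 0,"wy": 0,"wz": 0,"gripper": 255},{"dx": 0,"dy": 0,"dz": 0,"wx": 0,"wy": 0,"wz": 0,"gripper": 255},{"dx": 0,"dy": 0,"dz": 0,"wx": 0,"wy": 0,"wz": 0,"gripper": 255},{"dx": 0,"dy": 0,"dz": 0,"wx": 0,"wy": 0,"wz": 0,"gripper": 255},{"dx": 0,"dy": 0,"dz": 0,"wx": 0,"wy": 0,"wz": 0,"gripper": 255}]}}

```text
time: 25.15
tool_pos: [0.4943, -0.282, 0.1449]
ee_rot: [-3.14, 0.002, -3.141]
wrist_force: [0.4, -0.5, 3.6]
width: 0.0255
finger_force: 30.0
```

Call:
{"method": "carry_out", "body": {"deltas": [{"dx": 0,"dy": 0,"dz": -1,"wx": 0,"wy": 0,"wz": 0,"gripper": 255},{"dx": 0,"dy": 0,"dz": -1,"wx": 0,"wy": 0,"wz": 0,"gripper": 255},{"dx": 0,"dy": 0,"dz": -1,"wx": 0,"wy": 0,"wz": 0,"gripper": 255},{"dx": 0,"dy": 0.9,"dz": -1,"wx": 0,"wy": 0,"wz": 0,"gripper": 255},{"dx": 0,"dy": 1,"dz": -0.7,"wx": 0,"wy": 0,"wz": 0,"gripper": 255},{"dx": 0,"dy": 1,"dz": 0,"wx": 0,"wy": 0,"wz": 0,"gripper": 255},{"dx": 0,"dy": 1,"dz": 0,"wx": 0,"wy": 0,"wz": 0,"gripper": 255},{"dx": 0,"dy": 1,"dz": 0,"wx": 0,"wy": 0,"wz": 0,"gripper": 255},{"dx": 0,"dy": 1,"dz": 0,"wx": 0,"wy": 0,"wz": 0,"gripper": 255},{"dx": 0,"dy": 1,"dz": 0,"wx": 0,"wy": 0,"wz": 0,"gripper": 255},{"dx": 0,"dy": 1,"dz": 0,"wx": 0,"wy": 0,"wz": 0,"gripper": 255},{"dx": 0,"dy": 1,"dz": 0,"wx": 0,"wy": 0,"wz": 0,"gripper": 255},{"dx": -0.5,"dy": 1,"dz": 0,"wx": 0,"wy": 0,"wz": 0,"gripper": 255},{"dx": -0.8,"dy": 1,"dz": 0,"wx": 0,"wy": 0,"wz": 0,"gripper": 255},{"dx": -0.8,"dy": 1,"dz": 0,"wx": 0,"wy": 0,"wz": 0,"gripper": 255},{"dx": -0.8,"dy": 1,"dz": 0,"wx": 0,"wy": 0,"wz": 0,"gripper": 255},{"dx": -0.8,"dy": 1,"dz": 0,"wx": 0,"wy": 0,"wz": 0,"gripper": 255},{"dx": -0.8,"dy": 1,"dz": 0,"wx": 0,"wy": 0,"wz": 0,"gripper": 255},{"dx": -0.8,"dy": 1,"dz": 0,"wx": 0,"wy": 0,"wz": 0,"gripper": 255},{"dx": 0,"dy": 0,"dz": 0,"wx": 0,"wy": 0,"wz": 0,"gripper": 255}]}}

```text
time: 26.82
tool_pos: [0.6011, 0.0398, 0.2364]
ee_rot: [3.139, -0.0, -3.138]
wrist_force: [-0.1, -0.2, -0.8]
width: 0.0256
finger_force: 30.0
```

Call:
{"method": "carry_out", "body": {"deltas": [{"dx": 0,"dy": 0,"dz": 1,"wx": 0,"wy": 0,"wz": 0,"gripper": 255},{"dx": 0,"dy": 0,"dz": 1,"wx": 0,"wy": 0,"wz": 0,"gripper": 255},{"dx": 0,"dy": 0,"dz": 0.9,"wx": 0,"wy": 0,"wz": 0,"gripper": 255},{"dx": 0,"dy": 0,"dz": 0,"wx": 0,"wy": 0,"wz": 0,"gripper": 255},{"dx": 0,"dy": 0,"dz": 0,"wx": 0,"wy": 0,"wz": 0,"gripper": 255}]}}

```text
time: 27.23
tool_pos: [0.5986, 0.0361, 0.178]
ee_rot: [3.142, -0.004, 3.141]
wrist_force: [-0.5, 0.9, 0.3]
width: 0.0254
finger_force: 30.0
```

```bash
python3 - <<'E'
from h import *
o=robot.get_obs();print(o['time'],o['tool_pos'],o['ee_rot'],o['width'])
im=snap('wrist','w7')
g=np.clip(255*(im/255.)**0.6,0,255).astype(np.uint8)
cv2.imwrite('pics/w7.png',cv2.resize(g[60:310,120:520,::-1],(800,500)))
E
```

```text
27.2333 [0.59855794 0.03605903 0.17803469] [ 3.14155676 -0.00380857  3.14144342] 0.02544072659580489
```

View pics/w7.png

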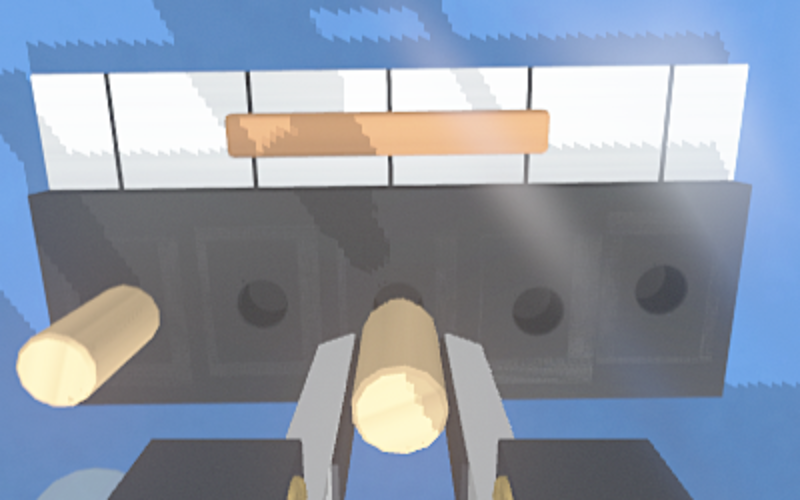

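```bash
python3 - <<'E'
from h import *
c=cal('wrist'); r=lambda x,y,z:ray(c,120+x/2,60+y/2,z)[:2].round(4)
print('peg',r(400,410,.178-.0599)); print('h2',r(263,304,.026),'h4',r(538,310,.026),'h5',r(661,290,.026),'h3 front',r(398,282,.026),r(374,303,.026),r(424,303,.026))
print('h2/h5 front',r(263,279,.026),r(661,265,.026))
E
```

```text
peg [0.5987 0.0356]
h2 [ 0.6001 -0.0204] h4 [0.6027 0.0928] h5 [0.594  0.1425] h3 front [0.5906 0.035 ] [0.5996 0.0252] [0.5996 0.0457]
h2/h5 front [ 0.5894 -0.0198] [0.5834 0.1413]
```

Call:
{"method": "carry_out", "body": {"deltas": [{"dx": -0.11,"dy": -0.01,"dz": 0.4,"wx": 0,"wy": 0,"wz": 0,"gripper": 255},{"dx": 0,"dy": 0,"dz": 0.4,"wx": 0,"wy": 0,"wz": 0,"gripper": 255},{"dx": 0,"dy": 0,"dz": 0.25,"wx": 0,"wy": 0,"wz": 0,"gripper": 255},{"dx": 0,"dy": 0,"dz": 0.2,"wx": 0,"wy": 0,"wz": 0,"gripper": 255},{"dx": 0,"dy": 0,"dz": 0,"wx": 0,"wy": 0,"wz": 0,"gripper": 255},{"dx": 0,"dy": 0,"dz": 0,"wx": 0,"wy": 0,"wz": 0,"gripper": 255}]}}

```text
time: 27.78
tool_pos: [0.6011, 0.036, 0.1535]
ee_rot: [-3.141, -0.003, -3.141]
wrist_force: [-1.7, -1.6, -1.5]
width: 0.0255
finger_force: 30.0
```

In the hole again; push it down to the shoulder.

Call:
{"method": "carry_out", "body": {"deltas": [{"dx": 0,"dy": 0,"dz": 0.2,"wx": 0,"wy": 0,"wz": 0,"gripper": 255},{"dx": 0,"dy": 0,"dz": 0.2,"wx": 0,"wy": 0,"wz": 0,"gripper": 255},{"dx": 0,"dy": 0,"dz": 0.2,"wx": 0,"wy": 0,"wz": 0,"gripper": 255},{"dx": 0,"dy": 0,"dz": 0.08,"wx": 0,"wy": 0,"wz": 0,"gripper": 255},{"dx": 0,"dy": 0,"dz": 0,"wx": 0,"wy": 0,"wz": 0,"gripper": 255},{"dx": 0,"dy": 0,"dz": 0,"wx": 0,"wy": 0,"wz": 0,"gripper": 255}]}}

```text
time: 28.28
tool_pos: [0.601, 0.0358, 0.141]
ee_rot: [-3.141, -0.002, -3.141]
wrist_force: [-4.3, -2.3, 3.5]
width: 0.0254
finger_force: 30.0
```

Call:
{"method": "carry_out", "body": {"deltas": [{"dx": 0,"dy": 0,"dz": 0.04,"wx": 0,"wy": 0,"wz": 0,"gripper": 255},{"dx": 0,"dy": 0,"dz": -0.04,"wx": 0,"wy": 0,"wz": 0,"gripper": 130},{"dx": 0,"dy": 0,"dz": 0,"wx": 0,"wy": 0,"wz": 0,"gripper": 130},{"dx": 0,"dy": 0,"dz": 0,"wx": 0,"wy": 0,"wz": 0,"gripper": 130},{"dx": 0,"dy": 0,"dz": 0,"wx": 0,"wy": 0,"wz": 0,"gripper": 130},{"dx": 0,"dy": 0,"dz": -1,"wx": 0,"wy": 0,"wz": 0,"gripper": 130},{"dx": 0,"dy": 0,"dz": -1,"wx": 0,"wy": 0,"wz": 0,"gripper": 130},{"dx": 0,"dy": 0,"dz": -1,"wx": 0,"wy": 0,"wz": 0,"gripper": 130},{"dx": 0,"dy": 0,"dz": -1,"wx": 0,"wy": 0,"wz": 0,"gripper": 130},{"dx": 0,"dy": 0,"dz": -0.2,"wx": 0,"wy": 0,"wz": 0,"gripper": 130},{"dx": 0.3,"dy": -0.94,"dz": 0,"wx": 0,"wy": 0,"wz": 0,"gripper": 130},{"dx": 0.3,"dy": -1,"dz": 0,"wx": 0,"wy": 0,"wz": 0,"gripper": 130},{"dx": 0.3,"dy": -1,"dz": 0,"wx": 0,"wy": 0,"wz": 0,"gripper": 130},{"dx": 0.3,"dy": -1,"dz": 0,"wx": 0,"wy": 0,"wz": 0,"gripper": 130},{"dx": 0.3,"dy": -1,"dz": 0,"wx": 0,"wy": 0,"wz": 0,"gripper": 130},{"dx": 0.3,"dy": -1,"dz": 0,"wx": 0,"wy": 0,"wz": 0,"gripper": 130},{"dx": 0.3,"dy": -1,"dz": 0,"wx": 0,"wy": 0,"wz": 0,"gripper": 130},{"dx": 0.29,"dy": -1,"dz": 0,"wx": 0,"wy": 0,"wz": 0,"gripper": 130},{"dx": 0,"dy": -1,"dz": 0,"wx": 0,"wy": 0,"wz": 0,"gripper": 130}]}}

```text
time: 29.87
tool_pos: [0.5531, -0.1433, 0.2238]
ee_rot: [3.141, -0.001, -3.141]
wrist_force: [0.3, 0.4, -1.1]
width: 0.046
finger_force: 0.0
```

Call:
{"method": "carry_out", "body": {"deltas": [{"dx": 0,"dy": -1,"dz": 0,"wx": 0,"wy": 0,"wz": 0,"gripper": 130},{"dx": 0,"dy": -1,"dz": 0,"wx": 0,"wy": 0,"wz": 0,"gripper": 130},{"dx": 0,"dy": -1,"dz": 0,"wx": 0,"wy": 0,"wz": 0,"gripper": 130},{"dx": 0,"dy": -1,"dz": 0,"wx": 0,"wy": 0,"wz": 0,"gripper": 130},{"dx": 0,"dy": -1,"dz": 0,"wx": 0,"wy": 0,"wz": 0,"gripper": 130},{"dx": 0,"dy": -1,"dz": 0,"wx": 0,"wy": 0,"wz": 0,"gripper": 130},{"dx": 0,"dy": -1,"dz": 0,"wx": 0,"wy": 0,"wz": 0,"gripper": 130},{"dx": 0,"dy": 0,"dz": 0,"wx": 0,"wy": 0,"wz": 0,"gripper": 130},{"dx": 0,"dy": 0,"dz": 0,"wx": 0,"wy": 0,"wz": 0,"gripper": 130},{"dx": 0,"dy": 0,"dz": 0,"wx": 0,"wy": 0,"wz": 0,"gripper": 130}]}}

```text
time: 30.7
tool_pos: [0.5541, -0.2819, 0.224]
ee_rot: [3.14, -0.001, -3.141]
wrist_force: [0.2, -0.1, -0.2]
width: 0.0465
finger_force: 0.0
```

Good; descend 81 mm to TCP 0.143 and grip.

Call:
{"method": "carry_out", "body": {"deltas": [{"dx": 0,"dy": 0,"dz": 1,"wx": 0,"wy": 0,"wz": 0,"gripper": 130},{"dx": 0,"dy": 0,"dz": 1,"wx": 0,"wy": 0,"wz": 0,"gripper": 130},{"dx": 0,"dy": 0,"dz": 1,"wx": 0,"wy": 0,"wz": 0,"gripper": 130},{"dx": 0,"dy": 0,"dz": 1,"wx": 0,"wy": 0,"wz": 0,"gripper": 130},{"dx": 0,"dy": 0,"dz": 0,"wx": 0,"wy": 0,"wz": 0,"gripper": 130},{"dx": 0,"dy": 0,"dz": 0,"wx": 0,"wy": 0,"wz": 0,"gripper": 130},{"dx": 0,"dy": 0,"dz": 0,"wx": 0,"wy": 0,"wz": 0,"gripper": 255},{"dx": 0,"dy": 0,"dz": 0,"wx": 0,"wy": 0,"wz": 0,"gripper": 255},{"dx": 0,"dy": 0,"dz": 0,"wx": 0,"wy": 0,"wz": 0,"gripper": 255},{"dx": 0,"dy": 0,"dz": 0,"wx": 0,"wy": 0,"wz": 0,"gripper": 255},{"dx": 0,"dy": 0,"dz": 0,"wx": 0,"wy": 0,"wz": 0,"gripper": 255},{"dx": 0,"dy": 0,"dz": 0,"wx": 0,"wy": 0,"wz": 0,"gripper": 255}]}}

```text
time: 31.7
tool_pos: [0.5548, -0.2831, 0.1468]
ee_rot: [-3.14, 0.003, -3.142]
wrist_force: [0.3, 0.4, 5.6]
width: 0.0256
finger_force: 30.0
```

Call:
{"method": "carry_out", "body": {"deltas": [{"dx": 0,"dy": 0,"dz": -1,"wx": 0,"wy": 0,"wz": 0,"gripper": 255},{"dx": 0,"dy": 0,"dz": -1,"wx": 0,"wy": 0,"wz": 0,"gripper": 255},{"dx": 0,"dy": 0,"dz": -1,"wx": 0,"wy": 0,"wz": 0,"gripper": 255},{"dx": 0,"dy": 0,"dz": -1,"wx": 0,"wy": 0,"wz": 0,"gripper": 255},{"dx": 0,"dy": 0.2,"dz": -0.7,"wx": 0,"wy": 0,"wz": 0,"gripper": 255},{"dx": 0,"dy": 1,"dz": 0,"wx": 0,"wy": 0,"wz": 0,"gripper": 255},{"dx": 0,"dy": 1,"dz": 0,"wx": 0,"wy": 0,"wz": 0,"gripper": 255},{"dx": 0,"dy": 1,"dz": 0,"wx": 0,"wy": 0,"wz": 0,"gripper": 255},{"dx": 0,"dy": 1,"dz": 0,"wx": 0,"wy": 0,"wz": 0,"gripper": 255},{"dx": 0,"dy": 1,"dz": 0,"wx": 0,"wy": 0,"wz": 0,"gripper": 255},{"dx": 0,"dy": 1,"dz": 0,"wx": 0,"wy": 0,"wz": 0,"gripper": 255},{"dx": 0,"dy": 1,"dz": 0,"wx": 0,"wy": 0,"wz": 0,"gripper": 255},{"dx": 0,"dy": 1,"dz": 0,"wx": 0,"wy": 0,"wz": 0,"gripper": 255},{"dx": 0,"dy": 1,"dz": 0,"wx": 0,"wy": 0,"wz": 0,"gripper": 255},{"dx": 0,"dy": 1,"dz": 0,"wx": 0,"wy": 0,"wz": 0,"gripper": 255},{"dx": 0,"dy": 1,"dz": 0,"wx": 0,"wy": 0,"wz": 0,"gripper": 255},{"dx": 0,"dy": 1,"dz": 0,"wx": 0,"wy": 0,"wz": 0,"gripper": 255},{"dx": 0,"dy": 1,"dz": 0,"wx": 0,"wy": 0,"wz": 0,"gripper": 255}]}}

```text
time: 33.2
tool_pos: [0.5536, -0.0176, 0.2383]
ee_rot: [3.141, -0.001, -3.142]
wrist_force: [0.2, 0.1, -1.1]
width: 0.0254
finger_force: 30.0
```

Call:
{"method": "carry_out", "body": {"deltas": [{"dx": -0.25,"dy": 1,"dz": 0,"wx": 0,"wy": 0,"wz": 0,"gripper": 255},{"dx": -0.25,"dy": 1,"dz": 0,"wx": 0,"wy": 0,"wz": 0,"gripper": 255},{"dx": -0.25,"dy": 1,"dz": 0,"wx": 0,"wy": 0,"wz": 0,"gripper": 255},{"dx": -0.25,"dy": 1,"dz": 0,"wx": 0,"wy": 0,"wz": 0,"gripper": 255},{"dx": -0.25,"dy": 1,"dz": 0,"wx": 0,"wy": 0,"wz": 0,"gripper": 255},{"dx": -0.25,"dy": 1,"dz": 0,"wx": 0,"wy": 0,"wz": 0,"gripper": 255},{"dx": -0.25,"dy": 1,"dz": 0,"wx": 0,"wy": 0,"wz": 0,"gripper": 255},{"dx": -0.25,"dy": 1,"dz": 0,"wx": 0,"wy": 0,"wz": 0,"gripper": 255},{"dx": 0,"dy": 0,"dz": 1,"wx": 0,"wy": 0,"wz": 0,"gripper": 255},{"dx": 0,"dy": 0,"dz": 1,"wx": 0,"wy": 0,"wz": 0,"gripper": 255},{"dx": 0,"dy": 0,"dz": 0.9,"wx": 0,"wy": 0,"wz": 0,"gripper": 255},{"dx": 0,"dy": 0,"dz": 0,"wx": 0,"wy": 0,"wz": 0,"gripper": 255},{"dx": 0,"dy": 0,"dz": 0,"wx": 0,"wy": 0,"wz": 0,"gripper": 255}]}}

```text
time: 34.28
tool_pos: [0.5931, 0.1413, 0.1792]
ee_rot: [-3.141, -0.004, -3.141]
wrist_force: [0.0, 0.2, -0.5]
width: 0.0254
finger_force: 30.0
```

```bash
python3 - <<'E'
from h import *
o=robot.get_obs();print(o['time'],o['tool_pos'],o['ee_rot'],o['width'])
im=snap('wrist','w8')
g=np.clip(255*(im/255.)**0.6,0,255).astype(np.uint8)
cv2.imwrite('pics/w8.png',cv2.resize(g[60:310,0:400,::-1],(800,500)))
E
```

```text
34.2833 [0.59311913 0.14125967 0.17919026] [-3.14110245 -0.00397485 -3.14142334] 0.02537524126562489
```

View pics/w8.png

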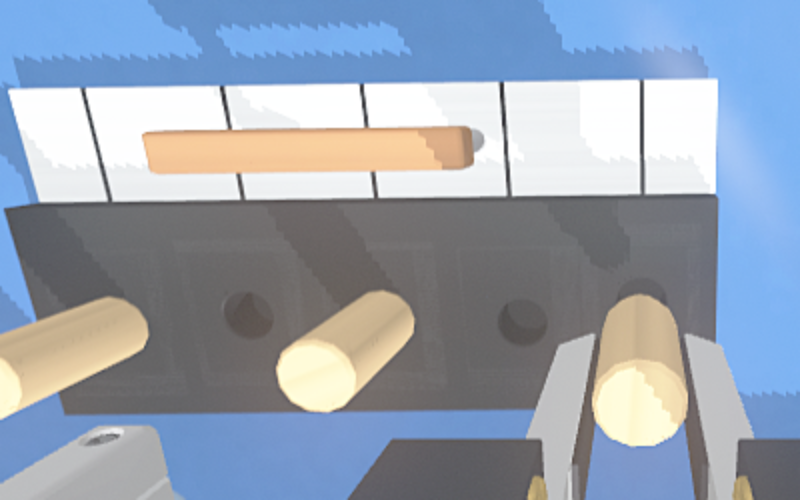

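```bash
python3 - <<'E'
from h import *
c=cal('wrist'); r=lambda x,y,z:ray(c,x/2,60+y/2,z)[:2].round(4)
print('peg',r(640,404,.1792-.0618)); print('h4',r(523,323,.026),r(523,297,.026),'h5 front',r(642,277,.026),r(617,298,.026),r(667,298,.026))
E
```

```text
peg [0.5925 0.1408]
h4 [0.6034 0.0924] [0.592 0.093] h5 front [0.5834 0.1419] [0.5924 0.1316] [0.5924 0.1522]
```

Call:
{"method": "carry_out", "body": {"deltas": [{"dx": -0.08,"dy": 0.04,"dz": 0.4,"wx": 0,"wy": 0,"wz": 0,"gripper": 255},{"dx": 0,"dy": 0,"dz": 0.4,"wx": 0,"wy": 0,"wz": 0,"gripper": 255},{"dx": 0,"dy": 0,"dz": 0.2,"wx": 0,"wy": 0,"wz": 0,"gripper": 255},{"dx": 0,"dy": 0,"dz": 0.2,"wx": 0,"wy": 0,"wz": 0,"gripper": 255},{"dx": 0,"dy": 0,"dz": 0,"wx": 0,"wy": 0,"wz": 0,"gripper": 255},{"dx": 0,"dy": 0,"dz": 0,"wx": 0,"wy": 0,"wz": 0,"gripper": 255}]}}

```text
time: 34.83
tool_pos: [0.595, 0.1421, 0.1561]
ee_rot: [-3.141, -0.002, -3.141]
wrist_force: [-1.7, -0.3, -0.7]
width: 0.0254
finger_force: 30.0
```

Call:
{"method": "carry_out", "body": {"deltas": [{"dx": 0,"dy": 0,"dz": 0.2,"wx": 0,"wy": 0,"wz": 0,"gripper": 255},{"dx": 0,"dy": 0,"dz": 0.2,"wx": 0,"wy": 0,"wz": 0,"gripper": 255},{"dx": 0,"dy": 0,"dz": 0.2,"wx": 0,"wy": 0,"wz": 0,"gripper": 255},{"dx": 0,"dy": 0,"dz": 0.12,"wx": 0,"wy": 0,"wz": 0,"gripper": 255},{"dx": 0,"dy": 0,"dz": 0,"wx": 0,"wy": 0,"wz": 0,"gripper": 255},{"dx": 0,"dy": 0,"dz": 0,"wx": 0,"wy": 0,"wz": 0,"gripper": 255}]}}

```text
time: 35.33
tool_pos: [0.5949, 0.142, 0.1427]
ee_rot: [-3.141, -0.002, -3.141]
wrist_force: [-6.5, -1.9, 4.2]
width: 0.0256
finger_force: 30.0
```

Call:
{"method": "carry_out", "body": {"deltas": [{"dx": 0,"dy": 0,"dz": 0.03,"wx": 0,"wy": 0,"wz": 0,"gripper": 255},{"dx": 0,"dy": 0,"dz": -0.03,"wx": 0,"wy": 0,"wz": 0,"gripper": 130},{"dx": 0,"dy": 0,"dz": 0,"wx": 0,"wy": 0,"wz": 0,"gripper": 130},{"dx": 0,"dy": 0,"dz": 0,"wx": 0,"wy": 0,"wz": 0,"gripper": 130},{"dx": 0,"dy": 0,"dz": 0,"wx": 0,"wy": 0,"wz": 0,"gripper": 130},{"dx": 0,"dy": 0,"dz": -1,"wx": 0,"wy": 0,"wz": 0,"gripper": 130},{"dx": 0,"dy": 0,"dz": -1,"wx": 0,"wy": 0,"wz": 0,"gripper": 130},{"dx": 0,"dy": 0,"dz": -1,"wx": 0,"wy": 0,"wz": 0,"gripper": 130},{"dx": 0,"dy": 0,"dz": -1,"wx": 0,"wy": 0,"wz": 0,"gripper": 130},{"dx": -0.2,"dy": -0.9,"dz": -1,"wx": 0,"wy": 0,"wz": 0,"gripper": 130},{"dx": -0.2,"dy": -0.9,"dz": -1,"wx": 0,"wy": 0,"wz": 0,"gripper": 130},{"dx": -0.2,"dy": -0.9,"dz": -1,"wx": 0,"wy": 0,"wz": 0,"gripper": 130},{"dx": -0.2,"dy": -0.9,"dz": -1,"wx": 0,"wy": 0,"wz": 0,"gripper": 130},{"dx": -0.2,"dy": -0.9,"dz": 0,"wx": 0,"wy": 0,"wz": 0,"gripper": 130},{"dx": -0.2,"dy": -0.9,"dz": 0,"wx": 0,"wy": 0,"wz": 0,"gripper": 130},{"dx": 0,"dy": 0,"dz": 0,"wx": 0,"wy": 0,"wz": 0,"gripper": 130},{"dx": 0,"dy": 0,"dz": 0,"wx": 0,"wy": 0,"wz": 0,"gripper": 130},{"dx": 0,"dy": 0,"dz": 0,"wx": 0,"wy": 0,"wz": 0,"gripper": 130}]}}

```text
time: 36.83
tool_pos: [0.6195, 0.0349, 0.3019]
ee_rot: [3.141, -0.001, -3.141]
wrist_force: [0.7, 0.2, -0.2]
width: 0.0465
finger_force: 0.0
```

```bash
python3 - <<'E'
from h import *
o=robot.get_obs();print(o['time'],o['tool_pos'],o['ee_rot'],o['width'])
im=snap('wrist','w9')
g=np.clip(255*(im/255.)**0.6,0,255).astype(np.uint8)
cv2.imwrite('pics/w9.png',cv2.resize(g[20:270,120:520,::-1],(800,500)))
E
```

```text
36.8333 [0.61953851 0.03485183 0.30189485] [ 3.14070043e+00 -7.06998576e-04 -3.14109757e+00] 0.04645042958771866
```

View pics/w9.png

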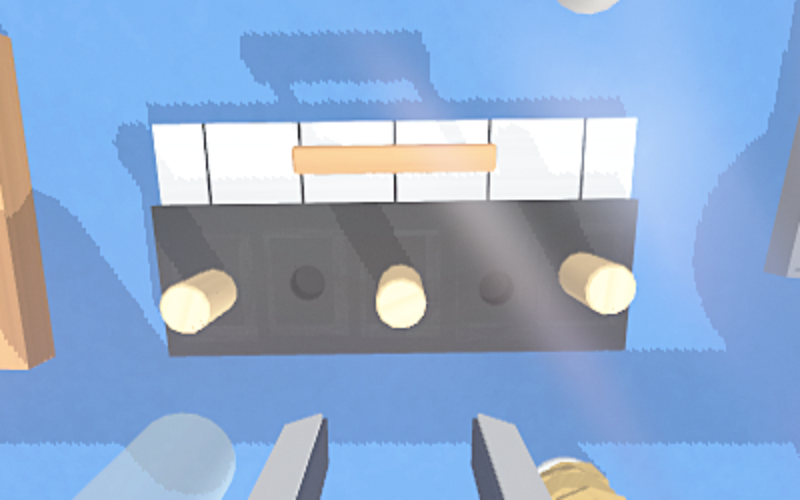

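```bash
python3 - <<'E'
from h import *
c=cal('wrist'); im=cv2.imread('pics/w9.png')[:,:,::-1].copy()
r=lambda x,y,z:ray(c,120+x/2,20+y/2,z)[:2].round(4)
hsv=cv2.cvtColor(im,cv2.COLOR_RGB2HSV)
m=((hsv[:,:,1]>55)&(hsv[:,:,0]<22)).astype(np.uint8); m[:,:260]=0;m[:,530:]=0;m[:120]=0;m[200:]=0
k=max(cv2.findContours(m,0,cv2.CHAIN_APPROX_NONE)[0],key=cv2.contourArea)
P=np.array([r(u,v,.062) for u,v in k[:,0]],np.float32); print(cv2.boundingRect(k),cv2.minAreaRect(P))
for p in [(153,124),(636,118),(160,204),(631,200)]: print(r(*p,.012))
E
```

```text
(292, 142, 204, 33) ((0.5285016298294067, 0.031951919198036194), (0.014049075543880463, 0.10311374813318253), 1.2820967435836792)
[ 0.5079 -0.1071]
[0.504  0.1714]
[ 0.5527 -0.1078]
[0.5498 0.1734]
```

Call:
{"method": "carry_out", "body": {"deltas": [{"dx": 0.9,"dy": -0.03,"dz": 0,"wx": 0,"wy": 0,"wz": 0,"gripper": 130},{"dx": 0.9,"dy": -0.03,"dz": 0,"wx": 0,"wy": 0,"wz": 0,"gripper": 130},{"dx": 0.9,"dy": -0.03,"dz": 0,"wx": 0,"wy": 0,"wz": 0,"gripper": 130},{"dx": 0.9,"dy": -0.03,"dz": 0,"wx": 0,"wy": 0,"wz": 0,"gripper": 130},{"dx": 1,"dy": -0.03,"dz": 0,"wx": 0,"wy": 0,"wz": 0,"gripper": 130},{"dx": 0,"dy": 0,"dz": 0,"wx": 0,"wy": 0,"wz": 0.95,"gripper": 130},{"dx": 0,"dy": 0,"dz": 0,"wx": 0,"wy": 0,"wz": 1,"gripper": 130},{"dx": 0,"dy": 0,"dz": 0,"wx": 0,"wy": 0,"wz": 1,"gripper": 130},{"dx": 0,"dy": 0,"dz": 0,"wx": 0,"wy": 0,"wz": 1,"gripper": 130},{"dx": 0,"dy": 0,"dz": 0,"wx": 0,"wy": 0,"wz": 1,"gripper": 130},{"dx": 0,"dy": 0,"dz": 0,"wx": 0,"wy": 0,"wz": 1,"gripper": 130},{"dx": 0,"dy": 0,"dz": 0,"wx": 0,"wy": 0,"wz": 1,"gripper": 130},{"dx": 0,"dy": 0,"dz": 0,"wx": 0,"wy": 0,"wz": 1,"gripper": 130},{"dx": 0,"dy": 0,"dz": 0,"wx": 0,"wy": 0,"wz": 1,"gripper": 130},{"dx": 0,"dy": 0,"dz": 0,"wx": 0,"wy": 0,"wz": 1,"gripper": 130},{"dx": 0,"dy": 0,"dz": 0,"wx": 0,"wy": 0,"wz": 1,"gripper": 130},{"dx": 0,"dy": 0,"dz": 0,"wx": 0,"wy": 0,"wz": 1,"gripper": 130},{"dx": 0,"dy": 0,"dz": 0,"wx": 0,"wy": 0,"wz": 1,"gripper": 130},{"dx": 0,"dy": 0,"dz": 0,"wx": 0,"wy": 0,"wz": 0,"gripper": 130},{"dx": 0,"dy": 0,"dz": 0,"wx": 0,"wy": 0,"wz": 0,"gripper": 130}]}}

```text
time: 38.55
tool_pos: [0.5274, 0.0321, 0.3024]
ee_rot: [-3.141, -0.0, 1.592]
wrist_force: [0.6, -0.2, -0.2]
width: 0.0456
finger_force: 0.0
```

Call:
{"method": "carry_out", "body": {"deltas": [{"dx": 0,"dy": 0.02,"dz": 1,"wx": 0,"wy": 0,"wz": 0.03,"gripper": 130},{"dx": 0,"dy": 0,"dz": 1,"wx": 0,"wy": 0,"wz": 0,"gripper": 130},{"dx": 0,"dy": 0,"dz": 1,"wx": 0,"wy": 0,"wz": 0,"gripper": 130},{"dx": 0,"dy": 0,"dz": 1,"wx": 0,"wy": 0,"wz": 0,"gripper": 130},{"dx": 0,"dy": 0,"dz": 1,"wx": 0,"wy": 0,"wz": 0,"gripper": 130},{"dx": 0,"dy": 0,"dz": 1,"wx": 0,"wy": 0,"wz": 0,"gripper": 130},{"dx": 0,"dy": 0,"dz": 1,"wx": 0,"wy": 0,"wz": 0,"gripper": 130},{"dx": 0,"dy": 0,"dz": 1,"wx": 0,"wy": 0,"wz": 0,"gripper": 130},{"dx": 0,"dy": 0,"dz": 0.35,"wx": 0,"wy": 0,"wz": 0,"gripper": 130},{"dx": 0,"dy": 0,"dz": 0,"wx": 0,"wy": 0,"wz": 0,"gripper": 130},{"dx": 0,"dy": 0,"dz": 0,"wx": 0,"wy": 0,"wz": 0,"gripper": 255},{"dx": 0,"dy": 0,"dz": 0,"wx": 0,"wy": 0,"wz": 0,"gripper": 255},{"dx": 0,"dy": 0,"dz": 0,"wx": 0,"wy": 0,"wz": 0,"gripper": 255},{"dx": 0,"dy": 0,"dz": 0,"wx": 0,"wy": 0,"wz": 0,"gripper": 255},{"dx": 0,"dy": 0,"dz": 0,"wx": 0,"wy": 0,"wz": 0,"gripper": 255},{"dx": 0,"dy": 0,"dz": 0,"wx": 0,"wy": 0,"wz": 0,"gripper": 255},{"dx": 0,"dy": 0,"dz": 0,"wx": 0,"wy": 0,"wz": 0,"gripper": 255},{"dx": 0,"dy": 0,"dz": 0,"wx": 0,"wy": 0,"wz": 0,"gripper": 255},{"dx": 0,"dy": 0,"dz": 0,"wx": 0,"wy": 0,"wz": 0,"gripper": 255}]}}

```text
time: 40.13
tool_pos: [0.5279, 0.0312, 0.1363]
ee_rot: [-3.141, 0.0, 1.584]
wrist_force: [-3.7, 0.3, 6.5]
width: 0.0135
finger_force: 30.0
```

Call:
{"method": "carry_out", "body": {"deltas": [{"dx": 0,"dy": -0.05,"dz": -0.5,"wx": 0,"wy": 0,"wz": 0,"gripper": 255},{"dx": 0,"dy": 0,"dz": -1,"wx": 0,"wy": 0,"wz": 0,"gripper": 255},{"dx": 0,"dy": 0,"dz": -1,"wx": 0,"wy": 0,"wz": 0,"gripper": 255},{"dx": 0,"dy": 0,"dz": -1,"wx": 0,"wy": 0,"wz": 0,"gripper": 255},{"dx": 0,"dy": 0,"dz": -1,"wx": 0,"wy": 0,"wz": 0,"gripper": 255},{"dx": 0,"dy": 0,"dz": -1,"wx": 0,"wy": 0,"wz": 0,"gripper": 255},{"dx": 0,"dy": 0,"dz": -1,"wx": 0,"wy": 0,"wz": 0,"gripper": 255},{"dx": 0,"dy": 0,"dz": -1,"wx": 0,"wy": 0,"wz": 0,"gripper": 255}]}}

```text
time: 40.8
tool_pos: [0.5268, 0.0312, 0.2859]
ee_rot: [-3.141, -0.0, 1.584]
wrist_force: [-0.8, 0.1, -2.8]
width: 0.0136
finger_force: 30.0
```

Call:
{"method": "carry_out", "body": {"deltas": [{"dx": 0,"dy": 0,"dz": 0,"wx": 0,"wy": 0,"wz": -0.5,"gripper": 255},{"dx": 0,"dy": 0,"dz": 0,"wx": 0,"wy": 0,"wz": -0.9,"gripper": 255},{"dx": 0,"dy": 0,"dz": 0,"wx": 0,"wy": 0,"wz": -0.9,"gripper": 255},{"dx": 0,"dy": 0,"dz": 0,"wx": 0,"wy": 0,"wz": -0.9,"gripper": 255},{"dx": 0,"dy": 0,"dz": 0,"wx": 0,"wy": 0,"wz": -0.9,"gripper": 255},{"dx": 0,"dy": 0,"dz": 0,"wx": 0,"wy": 0,"wz": -0.9,"gripper": 255},{"dx": 0,"dy": 0,"dz": 0,"wx": 0,"wy": 0,"wz": -0.9,"gripper": 255},{"dx": 0,"dy": 0,"dz": 0,"wx": 0,"wy": 0,"wz": -0.9,"gripper": 255},{"dx": 0,"dy": 0,"dz": 0,"wx": 0,"wy": 0,"wz": -0.9,"gripper": 255},{"dx": 0,"dy": 0,"dz": 0,"wx": 0,"wy": 0,"wz": -0.9,"gripper": 255},{"dx": 0,"dy": 0,"dz": 0,"wx": 0,"wy": 0,"wz": -0.9,"gripper": 255},{"dx": 0,"dy": 0,"dz": 0,"wx": 0,"wy": 0,"wz": -0.9,"gripper": 255},{"dx": 0,"dy": 0,"dz": 0,"wx": 0,"wy": 0,"wz": -0.9,"gripper": 255},{"dx": 0,"dy": 0,"dz": 0,"wx": 0,"wy": 0,"wz": -0.9,"gripper": 255},{"dx": 0,"dy": 0,"dz": 0,"wx": 0,"wy": 0,"wz": -0.3,"gripper": 255}]}}

```text
time: 42.05
tool_pos: [0.5269, 0.0312, 0.2848]
ee_rot: [3.141, -0.001, 3.088]
wrist_force: [-0.2, 0.7, -3.4]
width: 0.014
finger_force: 30.0
```

Call:
{"method": "carry_out", "body": {"deltas": [{"dx": 0.37,"dy": 0.94,"dz": 0,"wx": 0,"wy": 0,"wz": 0,"gripper": 255},{"dx": 0.37,"dy": 0.94,"dz": 0,"wx": 0,"wy": 0,"wz": 0,"gripper": 255},{"dx": 0.37,"dy": 0.94,"dz": 0,"wx": 0,"wy": 0,"wz": 0,"gripper": 255},{"dx": 0.37,"dy": 0.94,"dz": 0,"wx": 0,"wy": 0,"wz": 0,"gripper": 255},{"dx": 0.37,"dy": 0.94,"dz": 0,"wx": 0,"wy": 0,"wz": 0,"gripper": 255},{"dx": 0.37,"dy": 0.94,"dz": 0,"wx": 0,"wy": 0,"wz": 0,"gripper": 255},{"dx": 0.37,"dy": 0.94,"dz": 0,"wx": 0,"wy": 0,"wz": 0,"gripper": 255},{"dx": 0.37,"dy": 0.94,"dz": 0,"wx": 0,"wy": 0,"wz": 0,"gripper": 255},{"dx": 0.37,"dy": 0.94,"dz": 0,"wx": 0,"wy": 0,"wz": 0,"gripper": 255},{"dx": 0.37,"dy": 0.94,"dz": 0,"wx": 0,"wy": 0,"wz": 0,"gripper": 255},{"dx": 0.37,"dy": 0.94,"dz": 0,"wx": 0,"wy": 0,"wz": 0,"gripper": 255},{"dx": 0.37,"dy": 0.94,"dz": 0,"wx": 0,"wy": 0,"wz": 0,"gripper": 255},{"dx": 0.37,"dy": 0.94,"dz": 0,"wx": 0,"wy": 0,"wz": 0,"gripper": 255},{"dx": 0.37,"dy": 0.94,"dz": 0,"wx": 0,"wy": 0,"wz": 0,"gripper": 255},{"dx": 0.35,"dy": 0.94,"dz": 0,"wx": 0,"wy": 0,"wz": 0,"gripper": 255},{"dx": 0,"dy": 0,"dz": 0,"wx": 0,"wy": 0,"wz": 0,"gripper": 255},{"dx": 0,"dy": 0,"dz": 0,"wx": 0,"wy": 0,"wz": 0,"gripper": 255},{"dx": 0,"dy": 0,"dz": 0,"wx": 0,"wy": 0,"wz": 0,"gripper": 255}]}}

```text
time: 43.55
tool_pos: [0.4328, 0.3187, 0.2851]
ee_rot: [-3.141, -0.0, 3.084]
wrist_force: [-0.3, 0.1, -2.6]
width: 0.0135
finger_force: 30.0
```

```bash
python3 - <<'E'
from h import *
o=robot.get_obs();print(o['time'],o['tool_pos'],o['ee_rot'],o['width'])
im=snap('wrist','w10')
E
```

```text
43.55 [0.43283266 0.31866192 0.28508553] [-3.14071977e+00 -2.06942021e-04  3.08422237e+00] 0.01354659168060721
```

View pics/w10.png

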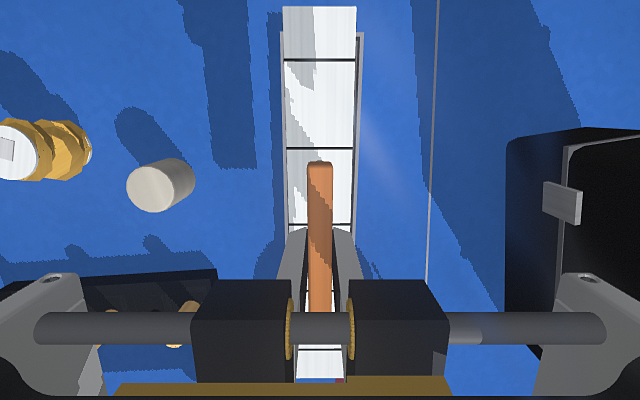

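```bash
python3 - <<'E'
from h import *
c=cal('wrist')
print(ray(c,280,33,.024),ray(c,362,33,.024), ray(c,320,8,.158))
E
```

```text
[0.27472116 0.2863906  0.024     ] [0.27948774 0.37015497 0.024     ] [0.29356593 0.3259683  0.158     ]
```

Call:
{"method": "carry_out", "body": {"deltas": [{"dx": -0.12,"dy": 0,"dz": 1,"wx": 0,"wy": 0,"wz": 0,"gripper": 255},{"dx": 0,"dy": 0,"dz": 1,"wx": 0,"wy": 0,"wz": 0,"gripper": 255},{"dx": 0,"dy": 0,"dz": 1,"wx": 0,"wy": 0,"wz": 0,"gripper": 255},{"dx": 0,"dy": 0,"dz": 1,"wx": 0,"wy": 0,"wz": 0,"gripper": 255},{"dx": 0,"dy": 0,"dz": 1,"wx": 0,"wy": 0,"wz": 0,"gripper": 255},{"dx": 0,"dy": 0,"dz": 1,"wx": 0,"wy": 0,"wz": 0,"gripper": 255},{"dx": 0,"dy": 0,"dz": 0.6,"wx": 0,"wy": 0,"wz": 0,"gripper": 255},{"dx": 0,"dy": 0,"dz": 0.4,"wx": 0,"wy": 0,"wz": 0,"gripper": 255},{"dx": 0,"dy": 0,"dz": 0.15,"wx": 0,"wy": 0,"wz": 0,"gripper": 255},{"dx": 0,"dy": 0,"dz": 0.1,"wx": 0,"wy": 0,"wz": 0,"gripper": 255},{"dx": 0,"dy": 0,"dz": 0,"wx": 0,"wy": 0,"wz": 0,"gripper": 255},{"dx": 0,"dy": 0,"dz": 0,"wx": 0,"wy": 0,"wz": 0,"gripper": 255}]}}

```text
time: 44.6
tool_pos: [0.4358, 0.3193, 0.1418]
ee_rot: [3.14, 0.002, 3.084]
wrist_force: [-0.4, 0.1, -2.6]
width: 0.0138
finger_force: 30.0
```

Call:
{"method": "carry_out", "body": {"deltas": [{"dx": 0,"dy": 0,"dz": 0.1,"wx": 0,"wy": 0,"wz": 0,"gripper": 255},{"dx": 0,"dy": 0,"dz": 0,"wx": 0,"wy": 0,"wz": 0,"gripper": 255},{"dx": 0,"dy": 0,"dz": 0,"wx": 0,"wy": 0,"wz": 0,"gripper": 130},{"dx": 0,"dy": 0,"dz": 0,"wx": 0,"wy": 0,"wz": 0,"gripper": 130},{"dx": 0,"dy": 0,"dz": 0,"wx": 0,"wy": 0,"wz": 0,"gripper": 130},{"dx": 0,"dy": 0,"dz": 0,"wx": 0,"wy": 0,"wz": 0,"gripper": 130},{"dx": 0,"dy": 0,"dz": 0,"wx": 0,"wy": 0,"wz": 0,"gripper": 130},{"dx": 0,"dy": 0,"dz": -0.5,"wx": 0,"wy": 0,"wz": 0,"gripper": 130},{"dx": 0,"dy": 0,"dz": -1,"wx": 0,"wy": 0,"wz": 0,"gripper": 130},{"dx": 0,"dy": 0,"dz": -1,"wx": 0,"wy": 0,"wz": 0,"gripper": 130},{"dx": 0,"dy": 0,"dz": -1,"wx": 0,"wy": 0,"wz": 0,"gripper": 130},{"dx": 0,"dy": 0,"dz": -1,"wx": 0,"wy": 0,"wz": 0,"gripper": 130},{"dx": 0,"dy": 0,"dz": -1,"wx": 0,"wy": 0,"wz": 0,"gripper": 130},{"dx": 0,"dy": 0,"dz": -1,"wx": 0,"wy": 0,"wz": 0,"gripper": 130},{"dx": 0,"dy": 0,"dz": -1,"wx": 0,"wy": 0,"wz": 0,"gripper": 130},{"dx": -1,"dy": 0,"dz": -1,"wx": 0,"wy": 0,"wz": 0,"gripper": 130},{"dx": -1,"dy": 0,"dz": 0,"wx": 0,"wy": 0,"wz": 0,"gripper": 130},{"dx": -1,"dy": 0,"dz": 0,"wx": 0,"wy": 0,"wz": 0,"gripper": 130},{"dx": -1,"dy": 0,"dz": 0,"wx": 0,"wy": 0,"wz": 0,"gripper": 130}]}}

```text
time: 46.18
tool_pos: [0.5159, 0.3144, 0.3103]
ee_rot: [3.14, 0.002, 3.085]
wrist_force: [0.4, 0.4, -1.0]
width: 0.0463
finger_force: 0.0
```

```bash
python3 - <<'E'
from h import *
o=robot.get_obs();print(o['time'],o['tool_pos'],o['width'])
im=snap('wrist','w11'); im=snap('top','t2')
cv2.imwrite('pics/t2.png',cv2.resize(im[80:330,140:540,::-1],(800,500)))
E
```

```text
46.1833 [0.5158698  0.31436389 0.31029053] 0.04626504564752366
```

View pics/w11.png

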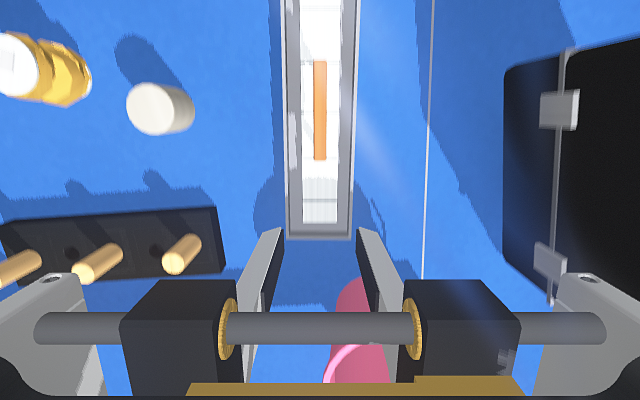

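The straightedge lies flat and centred in its tray (bar near (320,110)). The three pegs stand in the board and the weight stands on the table (160,108).

```bash
python3 -c "
from bench import robot
print(robot.close_job())"
```

```text
the job is handed in; nothing more can be done
None
```

I handed the job in at about 46 s: the weight is on the table, the straightedge was still flush after the last peg and is back flat in its tray, and all three pegs present are seated in the board; no verdict came back.

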